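# Change the intake filters of an undercounter fridge

### The job

The intake panel of the undercounter fridge lies face down on the table for its filter change. First release and draw out each old brown filter that is still in it and lay it in the steel pan; then slide a clean white filter under the rails of each of the two bays, fully home against its stop, and lock both with their red push rivets pressed flush. Leave the deli cup and the yellow label roll alone.

Things in the scene. Friction and masses are not known exactly. Their poses are not given: they have to be found in the camera images.
- panel: Grey steel intake panel, fixed, flat, 250 (x) x 212 (y) x 6 mm; origin at the centre of its underside, x away from the robot, z up. On its far half two filter bays side by side: bay a at panel y +52.5 mm (left), bay b at -52.5. Near half (x -125 to -26 mm) plain, 6 mm over the table: a drawn filter lies on it.
- mouth_a (a point): Middle of bay a's open mouth on the panel's face (panel x +2 mm, 6 mm over the table), panel axes. The bay is a channel 63 mm wide running 115 mm in +x to a stop wall. Black rails with lips overhang it 6 mm each side all the way, leaving a 51 mm window open above; lips 19 to 22 mm over the table. Flared lead-ins, 16 mm high, reach 28 mm before the mouth, 75 mm apart at the tips.
- mouth_b (a point): The same for bay b.
- bay_a (a point): Centre of a filter fully home in bay a (57.5 mm beyond the mouth, 11 mm over the table); panel axes. Over the bay's far end, 34.5 mm beyond this point, to the stop, a black bridge (19 to 23 mm over the table) carries the rivet, on the centre line 43.5 mm beyond this point.
- bay_b (a point): The same for bay b (right bay, panel y -52.5).
- pin_a_head (a point): Centre of the top of the red rivet head of bay a. Round head, 18 mm across, 8 mm high, on an 8 mm pin; when flush the top is 33 mm over the table and the head's underside 25 mm (2 mm over the bridge); when up, 10 mm higher.
- pin_b_head (a point): The same for bay b.
- pin_a (a joint): Height of rivet a's centre pin, m: 0 = pressed flush (pin passes through the filter's hole and locks it), 0.010 = pried up (filter free). It snaps over the middle and stays at either end; about 4 N moves it. If the hole is not under it the pin cannot go down. Pulled up by pinching the head, pressed down from above. Both rivets start flush, in an empty bay too.
- pin_b (a joint): The same for rivet b.
- old_a_c (a point): Centre (half-way up) of the old filter of bay a: brown frame, dark mesh, rigid, 115 (x) x 60 (y) x 10 mm, 90 g; absent when that bay is already empty. Starts home in its bay, its front end level with the bay's mouth. It has a 12 mm square hole on its centre line 14 mm from each end, so it is the same either way round. Its top face is solid enough to press on; it slides easily on the panel.
- old_b_c (a point): The same for the old filter of bay b.
- clean_1_c (a point): Centre (half-way up) of a clean filter: white frame, blue mesh, same size, holes and weight as the old ones; lies flat on the table to the right of the panel. Either clean filter fits either bay, either end first, either face up.
- clean_2_c (a point): The same for the second clean filter.
- pan: Shallow steel pan, fixed, outside 265 (x) x 162 (y) x 40 mm, inside 243 x 140 mm, floor 3 mm thick; origin at the centre of its underside. Stands to the left of the panel.
- deli_cup: Bystander: lidded cream deli cup, 74 mm across, 68 mm high, origin under its centre.
- label_roll: Bystander: yellow label roll lying flat, 52 mm across, 30 mm high, origin under its centre.

How it is judged:
On the way:
1. every old filter has been drawn out and lies in the pan (x of old_a_c in the frame of pan between -0.095 and 0.095 m and y of old_a_c in the frame of pan between -0.05 and 0.05 m and z of each of old_a_c, old_b_c in the frame of pan below 0.027 m and x of old_b_c in the frame of pan between -0.095 and 0.095 m and y of old_b_c in the frame of pan between -0.05 and 0.05 m), for 0.2 s.
At the end, for the whole second after the job is handed in: Every old filter lies flat inside the pan; in each bay a clean filter is home (centre within 5 mm of the bay's home point, along its rails within 0.1 rad) and both rivet pins are within 2 mm of flush (all of step 1 and (distance between clean_1_c and bay_a below 0.005 m or distance between clean_1_c and bay_b below 0.005 m) and angle between the x axis of each of clean_1_c, clean_2_c and the x axis of panel, either way round below 0.1 rad and (distance between clean_2_c and bay_a below 0.005 m or distance between clean_2_c and bay_b below 0.005 m) and value of joint each of pin_a, pin_b below 0.002 m); the robot touches nothing.
It fails at once if the deli cup was knocked or moved (distance of deli_cup from where it was at the start of the episode above 0.03 m or angle between deli_cup's own z axis and vertical above 0.5 rad).
It fails at once if the label roll was knocked or moved (distance of label_roll from where it was at the start of the episode above 0.03 m or angle between label_roll's own z axis and vertical above 0.5 rad).
Of old_a, old_b only 1 to 2 are there at a start; the rules pass over those that are not, and their reading is None.
At some moment in a run one of clean_1, clean_2 may be knocked a few centimetres aside while the robot is not near it.
Once in a run the grip may slacken for a moment while it holds something.
It also fails if it takes over 210 s, if anything falls off the work surface, if the arm or the gripper's body presses on something with over 40 N, if the wrist force passes 120 N, or if a joint passes its speed limit or range.

### The arm

A 7-joint arm with a two-finger parallel gripper is mounted at the origin on a cart in front of the work surface, level with it; the furniture and walls round the work are solid. World frame = base frame: x ahead of the robot, y to its left, z up, the work surface at z = 0. Lengths are in m, angles in rad, forces in N, time in s.
With the tool pointing down it reaches from about 0.425 to 0.875 m from the base axis. Payload 4.7 kg.
Tool frame: the origin (TCP) lies on the mounting face of the last link; the fingertips stand 182 mm ahead of it and the grasp point (between the pads) lies 164 mm ahead of it; x points along the fingers, y is the direction in which the jaws open and shut, and the axes are right-handed (so a half turn about x gives the same grasp; the last joint's range is limited). The gripper opens to 87 mm and grips with 3 to 60 N. Pads are 19 mm wide; open, the fingers measure 117 mm over their backs; the gripper's body (75 mm by 190 mm) begins 51 mm behind the grasp point.
Start: joints at [0.014, 0.321, -0.07, 1.45, 0.023, 1.371, -0.057], TCP at [0.65, -0, 0.405] pointing down, gripper open.
Joint ranges: [-2.86, 2.86], [-0.3, 2.09], [-1.38, 1.24], [0.06, 2.45], [-1.56, 4.7], [0.09, 2.05], [-2.69, 2.69]. Speed limits (rad/s): [2.57, 2.57, 3.14, 3.14, 3.14, 3.14, 3.14].

### API

Orientations are given as a rotation vector (axis times angle).
In Python, from bench import monitor, get_image, ctrl gives the robot as it stands.
- The arm moves only by the shell command python3 -m creep 'ROWS' [FORCE]. ROWS is JSON, a list of rows, each a list of 7 numbers: the shift along the tool's x, y, z in mm, then the turn, a rotation vector about the tool's x, y, z in rad, then the finger opening in mm, from 0 to 87. A call has 1 to 5 rows; each row shifts and turns the commanded pose from where the row before left it, along the tool's axes as they then stand; what a row does not reach is not made up. A row lasts 1/10 s, in which the tool goes at most 50 mm and 8.59 degrees, less where a joint would pass 70% of its speed; a pose out of reach is approached as far as the arm can. A call is refused whole if a number of a shift passes 50 or a number of a turn 0.15, either way. A call with a gripper value outside its range is refused whole. The fingers move at their own pace and stop on an object; FORCE is the grip in N (left out, the last holds). Time passes only in rows, so rows that do not move let the fingers close. It gives the time, the measured TCP pose, the force and the opening at its end, in the units of the state.
- monitor.get_state(): the state, without advancing time (a new reading comes with each control period).
- get_image(name): name is "scene" or "side" or "wrist"; returns a dict with "img" (400x640x3 uint8, red, green, blue), "mtx" (3x3 intrinsics, pixels), "view" (4x4, takes a point from world to camera coordinates). Camera axes: x right, y up, looking along -z (the intrinsics and any distortion apply to the point x, -y, -z); pixel columns grow to the right and rows downward; lengths in m; the calibration is good to about 2 mm. The wrist camera is an equidistant fisheye: a pixel r from the principal point sees the ray r / f radians off the axis. A picture is of the moment at which its call begins. There is no depth.
- ctrl.close_job(): hands the job in, once; it reports no verdict.
The state is a dict: "time": time; "joint_positions": joint angles; "qd": joint speeds; "joint_torque": joint torques, N m; "position": TCP position; "tool_rot": TCP orientation; "ft_force": force on the tool from outside, world axes, zero at the start; "torque": the same for the moment, N m; "grip_width": opening from 0.0 (shut) to 1.0 (fully open).
Only numpy, scipy, OpenCV 4.12 (cv2) and the standard library are available. Lean on these libraries where they do the work, as an engineer would, in place of code of your own. Each camera call takes 0.05 s, during which the arm holds its last target.

## Working session

There is one attempt and no reset: what is moved stays moved. The work goes in short steps, Python scripts to look and compute and a shell command to move; the robot and the scene stay as the last step left them, time stands still between calls to the robot, and variables do not carry over. Pictures are saved under pics/ and viewed, and the job is handed in when it is done.

```bash
ls; mkdir -p pics; python3 - <<'E'
from bench import monitor,get_image
import cv2
s=monitor.get_state(); print(s)
for n in ["scene","side","wrist"]:
    d=get_image(n); cv2.imwrite(f"pics/{n}0.png",d["img"][:,:,::-1]); print(n,d["mtx"],d["view"],[k for k in d])
E
```

```text
pics
{'time': 0.0, 'joint_positions': array([ 0.01406978,  0.32179039, -0.07006367,  1.45170975,  0.02261633,
        1.37078518, -0.05689428]), 'qd': array([-0.00126589, -0.00054572,  0.00201258,  0.00049114, -0.00047989,
       -0.00079722,  0.00109807]), 'joint_torque': array([-2.58547143e-04, -4.91284704e+01, -4.03903294e-01, -3.12526345e+01,
       -6.40594075e-02,  4.37659642e-02,  1.61017233e-04]), 'position': array([ 6.49781262e-01, -2.74429999e-05,  4.03664753e-01]), 'tool_rot': array([ 1.20817193,  1.21053372, -1.21062109]), 'ft_force': array([-0.15246892,  0.46981939, -0.10000151]), 'torque': array([-0.01794157, -0.01742844,  0.02636939]), 'grip_width': 1.000030789253196}
scene [[436.16340257   0.         325.83659858]
 [  0.         436.16340257 196.62527773]
 [  0.           0.           1.        ]] [[-0.88771692 -0.46026319 -0.01079177  0.53981556]
 [ 0.31978013 -0.63328946  0.70475891 -0.24589595]
 [-0.3312089   0.62217542  0.70936479 -1.27760234]
 [ 0.          0.          0.          1.        ]] ['img', 'mtx', 'view']
side [[433.59547898   0.         319.41583855]
 [  0.         433.59547898 198.57592173]
 [  0.           0.           1.        ]] [[-0.96847233 -0.2488719  -0.0111413   0.57948398]
 [ 0.12539415 -0.52563293  0.84141924 -0.11182842]
 [-0.21526184  0.81349419  0.54026802 -1.17871269]
 [ 0.          0.          0.          1.        ]] ['img', 'mtx', 'view']
wrist [[309.70691629   0.         323.71517656]
 [  0.         309.70691629 204.37137774]
 [  0.           0.           1.        ]] [[ 9.99999465e-01 -6.36709020e-04 -8.15208451e-04 -6.50098509e-01]
 [ 3.66064369e-04  9.54939406e-01 -2.96800602e-01  3.37032178e-02]
 [ 9.67450294e-04  2.96800145e-01  9.54939128e-01 -3.91398791e-01]
 [ 0.00000000e+00  0.00000000e+00  0.00000000e+00  1.00000000e+00]] ['img', 'mtx', 'view']
```

View pics/scene0.png

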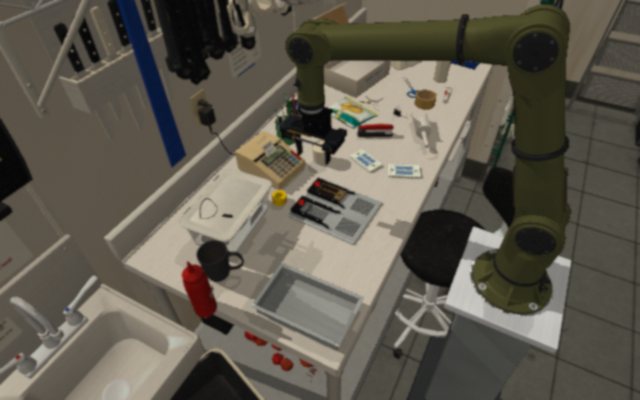

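View pics/side0.png

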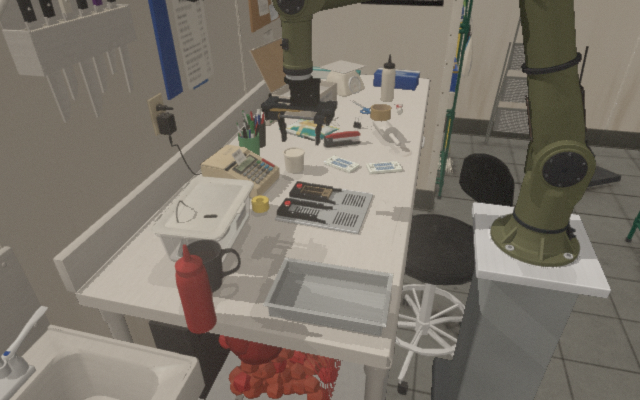

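View pics/wrist0.png

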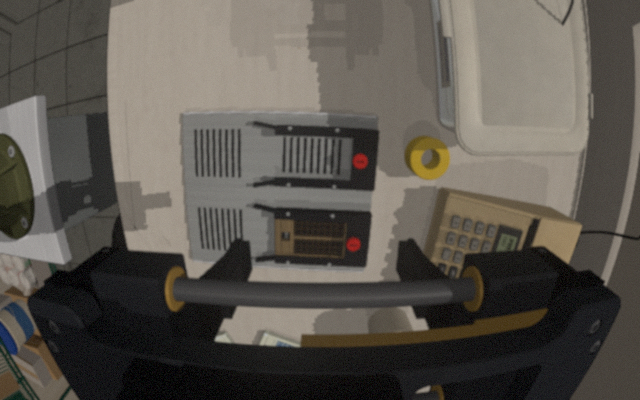

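```bash
cat > h.py <<'E'
import numpy as np, cv2
from scipy.spatial.transform import Rotation as R
from bench import monitor,get_image
def st():
    s=monitor.get_state(); r=R.from_rotvec(s["tool_rot"]).as_matrix()
    return s,r
def grasp():
    s,r=st(); return s["position"]+r[:,0]*0.164, r
def rays(d,px,fish):
    px=np.atleast_2d(np.asarray(px,float)); K=d["mtx"]; V=d["view"]
    x=(px[:,0]-K[0,2])/K[0,0]; y=(px[:,1]-K[1,2])/K[1,1]
    if fish:
        t=np.hypot(x,y)+1e-12; v=np.stack([np.sin(t)*x/t,np.sin(t)*y/t,np.cos(t)],1)
    else: v=np.stack([x,y,np.ones_like(x)],1)
    v=v*[1,-1,-1]; Rm=V[:3,:3]
    return -Rm.T@V[:3,3], v@Rm
def plane(d,px,z,fish=False):
    c,v=rays(d,px,fish); return c+v*((z-c[2])/v[:,2])[:,None]
def proj(d,P,fish=False):
    P=np.atleast_2d(P); V=d["view"];K=d["mtx"]
    c=(P@V[:3,:3].T+V[:3,3])*[1,-1,-1]
    if fish:
        t=np.arctan2(np.hypot(c[:,0],c[:,1]),c[:,2]); n=np.hypot(c[:,0],c[:,1])+1e-12
        x=t*c[:,0]/n;y=t*c[:,1]/n
    else: x=c[:,0]/c[:,2];y=c[:,1]/c[:,2]
    return np.stack([x*K[0,0]+K[0,2],y*K[1,1]+K[1,2]],1)
def blobs(mask,amin=20):
    n,l,s,c=cv2.connectedComponentsWithStats(mask.astype(np.uint8))
    return [(c[i],s[i]) for i in range(1,n) if s[i][4]>=amin]
def red(img):
    h=cv2.cvtColor(img,cv2.COLOR_RGB2HSV); return ((h[...,0]<8)|(h[...,0]>172))&(h[...,1]>150)&(h[...,2]>90)
def crop(img,x0,y0,x1,y1,k,name):
    cv2.imwrite("pics/"+name,cv2.resize(img[y0:y1,x0:x1,::-1],None,fx=k,fy=k,interpolation=cv2.INTER_CUBIC))
def show():
    s,r=st(); g,_=grasp()
    print("t",round(s["time"],2),"grasp mm",(g*1000).round(1),"F",s["ft_force"].round(1),"grip",round(s["grip_width"]*87,1))
    print("tool axes x,y,z:",r[:,0].round(3),r[:,1].round(3),r[:,2].round(3),"q",s["joint_positions"].round(2))
E
python3 - <<'E'
from h import *
show()
d=get_image("wrist"); print("cam",rays(d,[320,200],True)[0])
for c,s in blobs(red(d["img"])): print("red",c,s, plane(d,c,0.033,True))
h=cv2.cvtColor(d["img"],cv2.COLOR_RGB2HSV)
for c,s in blobs((h[...,0]>20)&(h[...,0]<32)&(h[...,1]>170)&(h[...,2]>120)): print("yel",c,s,plane(d,c,.03,True))
crop(d["img"],170,90,400,280,3.4,"w0z.png")
for n in("scene","side"):
    d=get_image(n)
    for c,s in blobs(red(d["img"]),8):print(n,c,s,plane(d,c,0.031))
d=get_image("side"); crop(d["img"],250,140,420,240,4.5,"s0z.png")
E
```

```text
t 0.15 grasp mm [ 6.496e+02 -1.000e-01  2.399e+02] F [-0.1 -0.2  0.8] grip 86.8
tool axes x,y,z: [-0.001 -0.    -1.   ] [ 1.    -0.    -0.001] [-0. -1.  0.] q [ 0.01  0.32 -0.07  1.45  0.02  1.37 -0.06]
cam [0.65050126 0.08357131 0.38338   ]
red [359.76630435 160.88586957] [352 154  16  15 184] [[0.69163191 0.02690112 0.033     ]]
red [352.90728477 244.00662252] [346 238  14  13 151] [[ 0.68653737 -0.07700151  0.033     ]]
yel [428.81487342 163.59651899] [410 147  39  32 632] [[0.77627952 0.02487872 0.03      ]]
scene [376.74468085 126.04255319] [360 124  32   5  94] [[ 0.62840742 -0.48810817  0.031     ]]
scene [295.13043478 154.65217391] [291 151   9   8  23] [[ 0.83316022 -0.18312436  0.031     ]]
scene [316.95 183.1 ] [315 181   5   5  20] [[ 0.68576892 -0.08262686  0.031     ]]
scene [301.         201.82608696] [299 200   5   5  23] [[0.69036421 0.02249809 0.031     ]]
scene [188.78199052 277.61611374] [182 263  17  32 211] [[0.8286525  0.43408988 0.031     ]]
scene [196.33333333 267.64102564] [191 265  10   7  39] [[0.83177296 0.39645005 0.031     ]]
scene [248.91666667 335.562
[... 718 characters left out ...]
8889 345.88888889] [249 343   4   7   9] [[0.60059991 0.5339877  0.031     ]]
side [250.96 353.42] [242 345  17  14  50] [[0.59377028 0.55053045 0.031     ]]
side [296.18421053 359.51315789] [288 355  16  10  76] [[0.50441079 0.54265981 0.031     ]]
side [286.1 362.4] [284 360   6   5  10] [[0.52114111 0.55343857 0.031     ]]
side [267.87589928 384.13309353] [ 231  363   86   37 1112] [[0.53892386 0.6051293  0.031     ]]
side [278.08641975 368.0617284 ] [269 362  16  12  81] [[0.53189384 0.56886221 0.031     ]]
side [306.92592593 373.2962963 ] [304 367   8  13  27] [[0.47630402 0.56655476 0.031     ]]
side [324.63366337 375.69306931] [318 368  15  15 101] [[0.44325577 0.56351494 0.031     ]]
```

View pics/w0z.png

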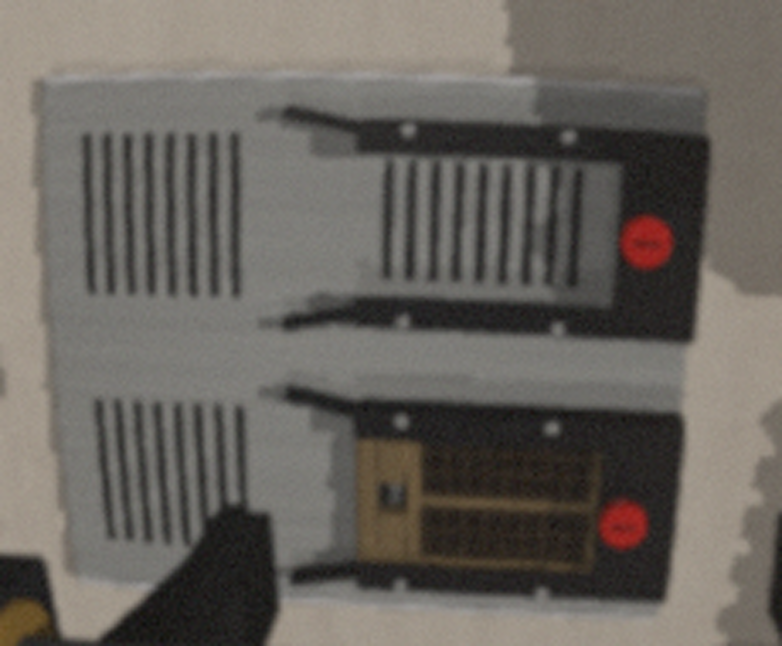

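View pics/s0z.png

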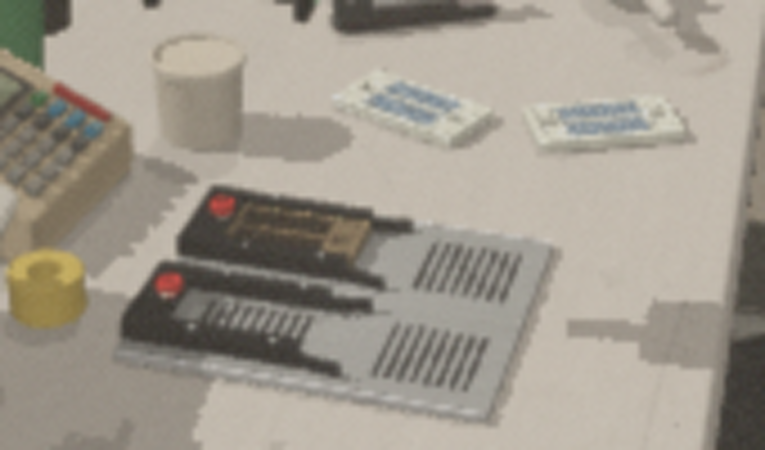

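```bash
python3 -m creep '[[10,0,0,-0.15,0,0,87],[10,0,0,-0.15,0,0,87],[10,0,0,-0.15,0,0,87],[10,0,0,-0.15,0,0,87],[10,0,0,-0.15,0,0,87]]'; python3 -m creep '[[10,0,0,-0.15,0,0,87],[10,0,0,-0.15,0,0,87],[10,0,0,-0.15,0,0,87],[10,0,0,-0.15,0,0,87],[10,0,0,-0.15,0,0,40]]'; python3 -m creep '[[0,0,0,-0.02,0,0,40],[0,0,0,0,0,0,40],[0,0,0,0,0,0,40]]'
python3 - <<'E'
from h import *
show()
for n in ("wrist","side"):
    d=get_image(n); cv2.imwrite(f"pics/{n}1.png",d["img"][:,:,::-1])
    f=n=="wrist"
    for c,s in blobs(red(d["img"]),8)[:4]:print(n,c,s,plane(d,c,0.033,f))
E
```

```text
time: 0.85
position: [0.65, -0.0, 0.3543]
tool_rot: [0.636, 1.475, -0.637]
ft_force: [-0.3, 0.6, 0.1]
grip_width: 0.997
time: 1.35
position: [0.65, -0.0, 0.3043]
tool_rot: [0.051, 1.57, -0.051]
ft_force: [0.6, -0.3, 0.3]
grip_width: 0.968
time: 1.65
position: [0.6503, -0.0, 0.3056]
tool_rot: [0.042, 1.569, -0.042]
ft_force: [-0.5, -0.7, 0.9]
grip_width: 0.722
t 1.65 grasp mm [ 6.505e+02 -1.000e-01  1.416e+02] F [-0.5 -0.7  0.9] grip 62.8
tool axes x,y,z: [ 0.001 -0.    -1.   ] [0.053 0.999 0.   ] [ 0.999 -0.053  0.001] q [ 0.18  0.4  -0.28  1.56  0.12  1.2   1.39]
wrist [  7.72357724 238.34146341] [  0 225  18  25 123] [[ 0.67456116 -0.45809839  0.033     ]]
wrist [239.77443609 247.54135338] [231 239  19  18 266] [[ 0.68538594 -0.07769732  0.033     ]]
wrist [353.25263158 248.        ] [344 239  20  19 285] [[0.69057407 0.0261427  0.033     ]]
side [287.08333333 202.08333333] [285 201   5   3  12] [[0.69089646 0.02473892 0.033     ]]
side [222.63636364 342.15151515] [219 338   9   9  33] [[0.6579072  0.54054139 0.033     ]]
side [250.42553191 352.59574468] [243 344  15  15  47] [[0.59472711 0.55039747 0.033     ]]
side [296.02173913 359.7173913 ] [288 354  17  14  92] [[0.50406008 0.54459198 0.033     ]]
```

View pics/wrist1.png

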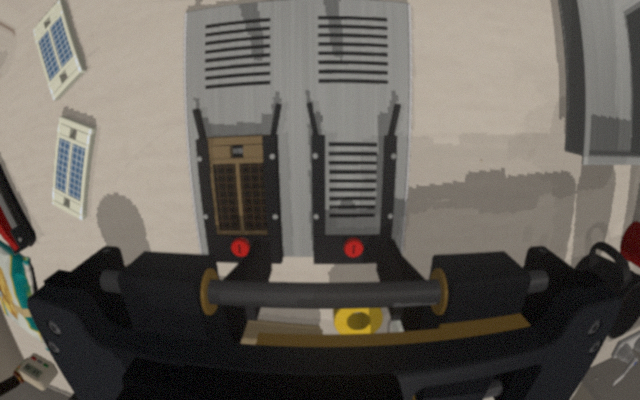

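View pics/side1.png

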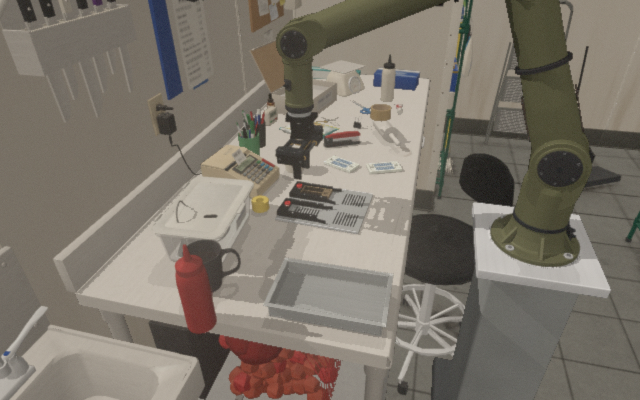

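```bash
python3 -m creep '[[10,-20,10,0,0,0,40],[10,-20,10,0,0,0,40],[10,-20,10,0,0,0,40],[10,-15.7,9,0,0,0,40],[5,0,0,0,0,0,40]]'; python3 -m creep '[[0,0,0,0,0,0,40],[0,0,0,0,0,0,40]]'
python3 - <<'E'
from h import *
show()
d=get_image("wrist"); cv2.imwrite("pics/wrist2.png",d["img"][:,:,::-1])
for c,s in blobs(red(d["img"]),50):print(c,s,plane(d,c,0.033,True))
# clean filters: bluish mesh
h=cv2.cvtColor(d["img"],cv2.COLOR_RGB2HSV)
for n,f in(("wrist",True),("side",False)):
    d=get_image(n); h=cv2.cvtColor(d["img"],cv2.COLOR_RGB2HSV)
    m=((h[...,0]>95)&(h[...,0]<125)&(h[...,1]>70)).astype(np.uint8)
    m=cv2.morphologyEx(m,cv2.MORPH_CLOSE,np.ones((5,5)))
    for c,s in blobs(m,60):print(n,c.round(1),s,plane(d,c,0.01,f).round(4))
d=get_image("side")
print("cup base",plane(d,[294,171],0)," pan corners",plane(d,[[285,262],[391,271],[389,327],[268,316]],0.04))
E
```

```text
time: 2.25
position: [0.6854, -0.0825, 0.2577]
tool_rot: [0.043, 1.572, -0.046]
ft_force: [-0.4, -0.8, -1.2]
grip_width: 0.461
time: 2.45
position: [0.6851, -0.0761, 0.2597]
tool_rot: [0.04, 1.571, -0.038]
ft_force: [-0.3, 0.4, -0.2]
grip_width: 0.46
t 2.45 grasp mm [685.  -75.9  95.7] F [-0.3  0.4 -0.2] grip 40.0
tool axes x,y,z: [-0.     0.001 -1.   ] [0.049 0.999 0.001] [ 0.999 -0.049 -0.   ] q [ 0.25  0.51 -0.25  1.5   0.13  1.15  1.51]
[454.07446809 226.44946809] [444 215  22  23 376] [[0.69068924 0.02509465 0.033     ]]
[317.89748954 227.82635983] [305 216  26  25 478] [[ 0.68538953 -0.07832538  0.033     ]]
[  5.2920354  231.08849558] [  0 221  13  19 113] [[ 0.68189305 -0.44899785  0.033     ]]
wrist [68.4  7.9] [ 63   0  12  20 151] [[ 0.4664 -0.3079  0.01  ]]
wrist [ 72.9 129.5] [ 66 100  16  60 455] [[ 0.5902 -0.305   0.01  ]]
wrist [ 90.2 135.1] [ 81 106  22  62 609] [[ 0.5993 -0.2817  0.01  ]]
wrist [ 66.2 286.7] [ 40 272  59  32 520] [[ 0.763  -0.3855  0.01  ]]
wrist [550.3 320. ] [541 304  22  29 130] [[0.8351 0.1918 0.01  ]]
wrist [ 91.3 314.3] [ 84 308  14  17  64] [
[... 300 characters left out ...]
1  ]]
wrist [517.3 384.4] [497 370  41  30 360] [[0.9505 0.1816 0.01  ]]
wrist [294.9 388.1] [271 373  47  27 329] [[ 0.8902 -0.1166  0.01  ]]
wrist [357.1 394.3] [320 387  82  13 507] [[ 0.9066 -0.0465  0.01  ]]
side [165.2  47.1] [ 148    0   34  100 1561] [[ 2.1334 -1.6834  0.01  ]]
side [453.8  78.6] [450  59   8  33 121] [[ 0.2038 -1.3805  0.01  ]]
side [377.2  77.7] [374  70   8  16 106] [[ 0.6082 -1.3066  0.01  ]]
side [406.9  80.8] [395  73  24  17 317] [[ 0.4465 -1.2876  0.01  ]]
cup base [[ 0.74624658 -0.21826276  0.        ]]  pan corners [[0.60972331 0.2896832  0.04      ]
 [0.35667514 0.26099324 0.04      ]
 [0.34151114 0.42936433 0.04      ]
 [0.59083048 0.46078621 0.04      ]]
```

View pics/wrist2.png

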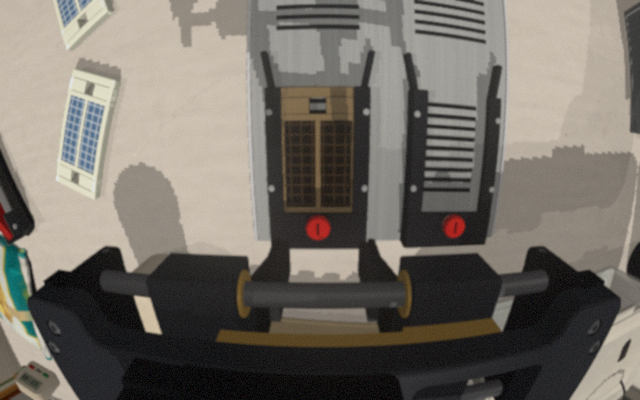

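```bash
python3 -m creep '[[15,-2,0,0,0,0,40],[15,0,0,0,0,0,40],[12,0,0,0,0,0,40],[9,0,0,0,0,0,40],[0,0,0,0,0,0,40]]'; python3 -m creep '[[0,0,0,0,0,0,30],[0,0,0,0,0,0,10],[0,0,0,0,0,0,10],[0,0,0,0,0,0,10],[0,0,0,0,0,0,10]]' 30
python3 - <<'E'
from h import *
show()
d=get_image("side");crop(d["img"],250,140,420,240,4.5,"s2z.png")
E
```

```text
time: 3.15
position: [0.6847, -0.0796, 0.2071]
tool_rot: [0.04, 1.572, -0.04]
ft_force: [-0.4, -0.1, 0.5]
grip_width: 0.459
time: 3.65
position: [0.6851, -0.0801, 0.2091]
tool_rot: [0.039, 1.57, -0.041]
ft_force: [-0.0, -0.6, 0.7]
grip_width: 0.188
t 3.65 grasp mm [685.2 -80.2  45.1] F [-0.  -0.6  0.7] grip 16.3
tool axes x,y,z: [ 0.001 -0.001 -1.   ] [ 0.051  0.999 -0.001] [ 0.999 -0.051  0.001] q [ 0.25  0.56 -0.24  1.53  0.14  1.06  1.5 ]
```

View pics/s2z.png

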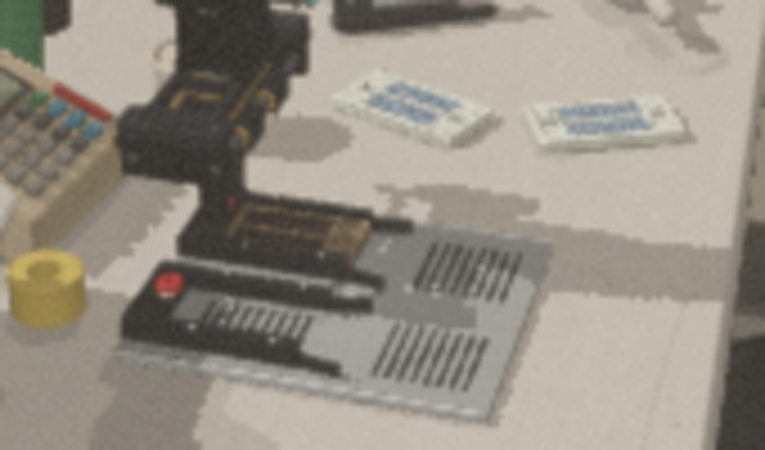

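```bash
python3 -m creep '[[-4,0,0,0,0,0,5],[-4,0,0,0,0,0,5],[-4,0,0,0,0,0,5],[-3,0,0,0,0,0,5],[0,0,0,0,0,0,5]]' 30
python3 - <<'E'
from h import *
show()
E
python3 -m creep '[[0,0,0,0,0,0,30],[0,0,0,0,0,0,40],[0,0,0,0,0,0,40]]';python3 -m creep '[[-20,0,0,0,0,0,40],[-20,0,0,0,0,0,40],[-10,0,0,0,0,0,40],[0,0,0,0,0,0,40],[0,0,0,0,0,0,40]]'
python3 - <<'E'
from h import *
show()
d=get_image("wrist"); crop(d["img"],220,60,520,280,2.6,"w3.png")
for c,s in blobs(red(d["img"]),50):print(c,s,plane(d,c,0.033,True),plane(d,c,0.043,True))
d=get_image("side");crop(d["img"],250,140,420,240,4.5,"s3z.png")
E
```

```text
time: 4.2
position: [0.685, -0.0802, 0.2195]
tool_rot: [0.04, 1.57, -0.04]
ft_force: [10.9, -2.3, -22.7]
grip_width: 0.185
t 4.2 grasp mm [685.  -80.2  55.5] F [ 10.9  -2.3 -22.7] grip 16.1
tool axes x,y,z: [ 0. -0. -1.] [ 0.051  0.999 -0.   ] [ 0.999 -0.051  0.   ] q [ 0.25  0.55 -0.24  1.53  0.14  1.08  1.5 ]
time: 4.5
position: [0.6852, -0.0788, 0.2248]
tool_rot: [0.04, 1.57, -0.039]
ft_force: [0.3, 0.4, 0.5]
grip_width: 0.378
time: 5.0
position: [0.6848, -0.0794, 0.2738]
tool_rot: [0.04, 1.57, -0.04]
ft_force: [0.6, -0.2, 1.0]
grip_width: 0.456
t 5.0 grasp mm [684.8 -79.4 109.8] F [ 0.6 -0.2  1. ] grip 39.7
tool axes x,y,z: [ 0.  0. -1.] [0.051 0.999 0.   ] [ 0.999 -0.051  0.   ] q [ 0.26  0.5  -0.25  1.49  0.13  1.17  1.51]
[  9.52488688 220.19909502] [  0 202  22  34 221] [[ 0.6726553 -0.458102   0.033    ]] [[ 0.66950979 -0.4406548   0.043     ]]
[451.64156627 220.1626506 ] [442 210  21  21 332] [[0.69089001 0.02510803 0.033     ]] [[0.68691646 0.02061284 0.043     ]]
[322.78506787 226.18778281] [311 215  25  23 442] [[ 0.68964249 -0.07871608  0.033     ]] [[ 0.68572559 -0.07849666  0.043     ]]
```

View pics/w3.png

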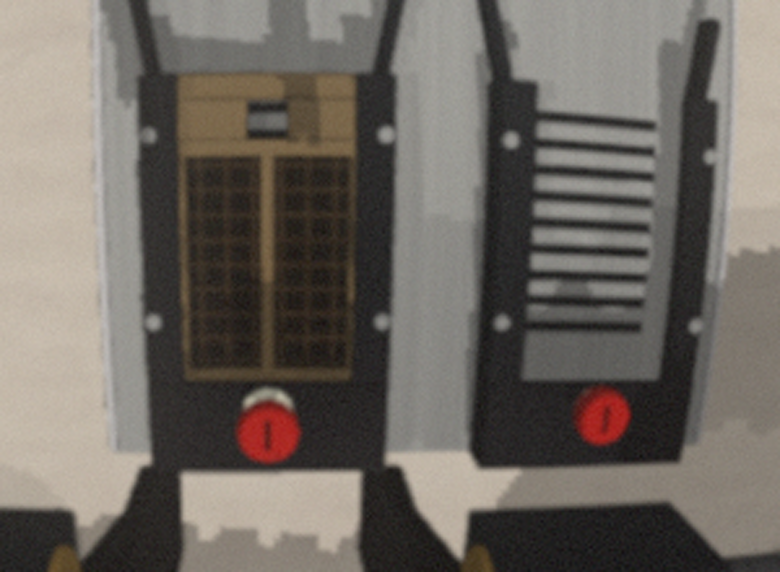

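View pics/s3z.png

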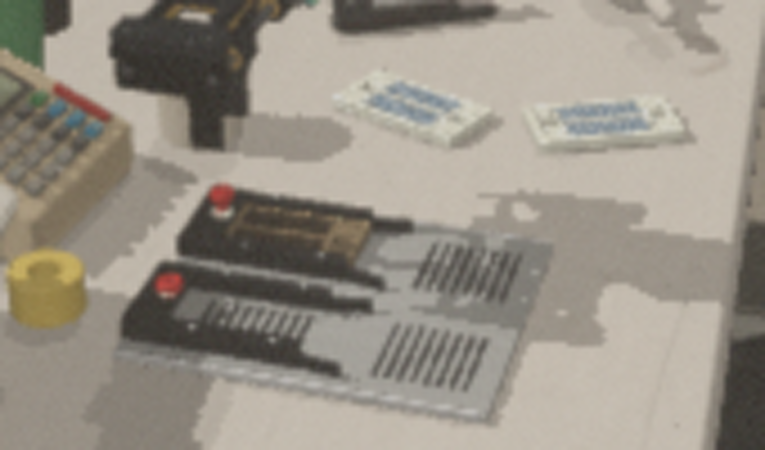

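```bash
python3 -m creep '[[0,30,0,0,0,0,40],[0,30,0,0,0,0,40],[0,30,0,0,0,0,40],[0,14.9,0.5,0,0,0,40],[20,0,0,0,0,0,40]]'; python3 -m creep '[[20,0,0,0,0,0,40],[15,0,0,0,0,0,40],[10,0,0,0,0,0,40],[0,0,0,0,0,0,40],[0,0,0,0,0,0,40]]'
python3 - <<'E'
from h import *
show()
d=get_image("wrist"); crop(d["img"],220,60,520,280,2.6,"w4.png")
for c,s in blobs(red(d["img"]),50):print(c,s,plane(d,c,0.033,True))
E
```

```text
time: 5.6
position: [0.6918, 0.0292, 0.256]
tool_rot: [0.038, 1.566, -0.034]
ft_force: [0.1, -0.4, 0.2]
grip_width: 0.459
time: 6.1
position: [0.6911, 0.0248, 0.209]
tool_rot: [0.04, 1.57, -0.04]
ft_force: [0.4, -0.1, 0.4]
grip_width: 0.459
t 6.1 grasp mm [691.1  24.8  45. ] F [ 0.4 -0.1  0.4] grip 39.9
tool axes x,y,z: [ 0. -0. -1.] [ 0.051  0.999 -0.   ] [ 0.999 -0.051  0.   ] q [ 0.12  0.57 -0.27  1.53  0.16  1.07  1.34]
[323.60333761 257.73555841] [308 242  32  32 779] [[0.68963886 0.02635564 0.033     ]]
[150.5921288 258.3470483] [138 245  28  29 559] [[ 0.6883514  -0.08346192  0.033     ]]
```

View pics/w4.png

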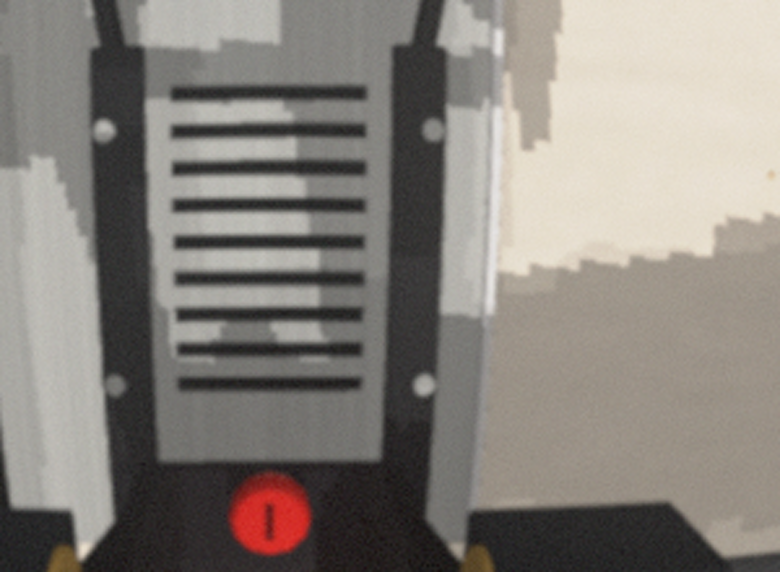

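```bash
python3 -m creep '[[0,1,0,0,0,0,20],[0,0,0,0,0,0,5],[0,0,0,0,0,0,5],[0,0,0,0,0,0,5],[0,0,0,0,0,0,5]]' 30;python3 -m creep '[[-4,0,0,0,0,0,5],[-4,0,0,0,0,0,5],[-4,0,0,0,0,0,5],[-3,0,0,0,0,0,5],[0,0,0,0,0,0,5]]' 30
python3 -m creep '[[0,0,0,0,0,0,30],[0,0,0,0,0,0,40],[0,0,0,0,0,0,40]]';python3 -m creep '[[-20,0,0,0,0,0,20],[-20,0,0,0,0,0,5],[-10,0,0,0,0,0,0],[0,0,0,0,0,0,0],[0,0,0,0,0,0,0]]'
python3 - <<'E'
from h import *
show()
d=get_image("wrist"); cv2.imwrite("pics/w5.png",d["img"][...,::-1])
for c,s in blobs(red(d["img"]),50):print(c,s,plane(d,c,0.043,True))
E
```

```text
time: 6.65
position: [0.691, 0.0249, 0.209]
tool_rot: [0.039, 1.57, -0.042]
ft_force: [-1.1, -3.2, 1.3]
grip_width: 0.187
time: 7.15
position: [0.6909, 0.0248, 0.2195]
tool_rot: [0.04, 1.571, -0.041]
ft_force: [10.2, -3.3, -21.6]
grip_width: 0.186
time: 7.45
position: [0.691, 0.0278, 0.2248]
tool_rot: [0.04, 1.57, -0.037]
ft_force: [-0.5, -1.0, -0.3]
grip_width: 0.374
time: 7.95
position: [0.6907, 0.0265, 0.2738]
tool_rot: [0.04, 1.57, -0.039]
ft_force: [-1.2, -0.2, -1.2]
grip_width: 0.092
t 7.95 grasp mm [690.7  26.5 109.8] F [-1.2 -0.2 -1.2] grip 8.0
tool axes x,y,z: [ 0.  0. -1.] [0.05  0.999 0.   ] [ 0.999 -0.05   0.   ] q [ 0.13  0.51 -0.28  1.48  0.14  1.18  1.35]
[188.31413613 223.76701571] [178 213  22  23 382] [[ 0.68536978 -0.07687923  0.043     ]]
[321.239819   225.25339367] [309 214  25  23 442] [[0.69082543 0.02640482 0.043     ]]
```

View pics/w5.png

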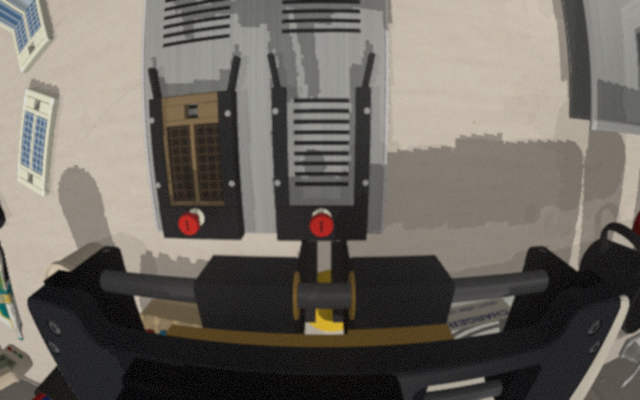

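```bash
python3 -m creep '[[0,-30,-11,0,0,0,0],[0,-30,-10,0,0,0,0],[0,-30,-10,0,0,0,0],[20,-15.7,-10,0,0,0,0],[20,0,0,0,0,0,0]]'; python3 -m creep '[[20,0,0,0,0,0,0],[10,0,0,0,0,0,0],[0,0,0,0,0,0,0],[0,0,0,0,0,0,0]]'
python3 - <<'E'
from h import *
show()
g,_=grasp(); O=np.array([.5853,-.0214]); x=np.array([.9987,-.0516]); y=np.array([.0516,.9987])
print("panel xy mm",(g[:2]-O)@x*1000,(g[:2]-O)@y*1000)
d=get_image("wrist"); cv2.imwrite("pics/w6.png",d["img"][...,::-1])
d=get_image("side");crop(d["img"],250,140,420,240,4.5,"s6z.png")
E
```

```text
time: 8.5
position: [0.643, -0.0818, 0.2327]
tool_rot: [0.042, 1.572, -0.046]
ft_force: [0.5, 0.0, -0.5]
grip_width: 0.007
time: 8.9
position: [0.6448, -0.0771, 0.2038]
tool_rot: [0.04, 1.57, -0.039]
ft_force: [0.6, 0.6, 0.7]
grip_width: 0.004
t 8.9 grasp mm [644.8 -77.   39.8] F [0.6 0.6 0.7] grip 0.3
tool axes x,y,z: [-0.  0. -1.] [0.05  0.999 0.   ] [ 0.999 -0.05  -0.   ] q [ 0.27  0.49 -0.24  1.65  0.13  1.02  1.5 ]
panel xy mm 62.26966472774659 -52.485024589451996
```

View pics/w6.png

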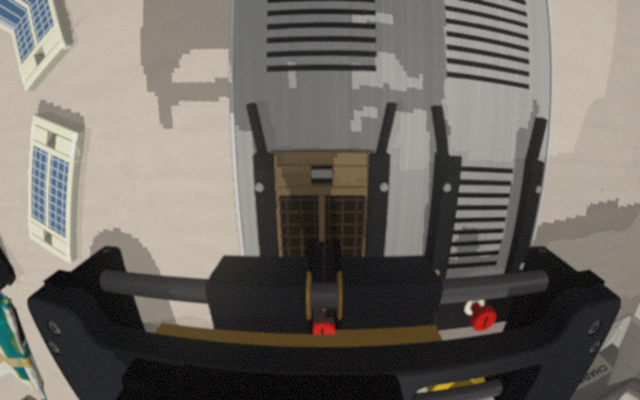

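View pics/s6z.png

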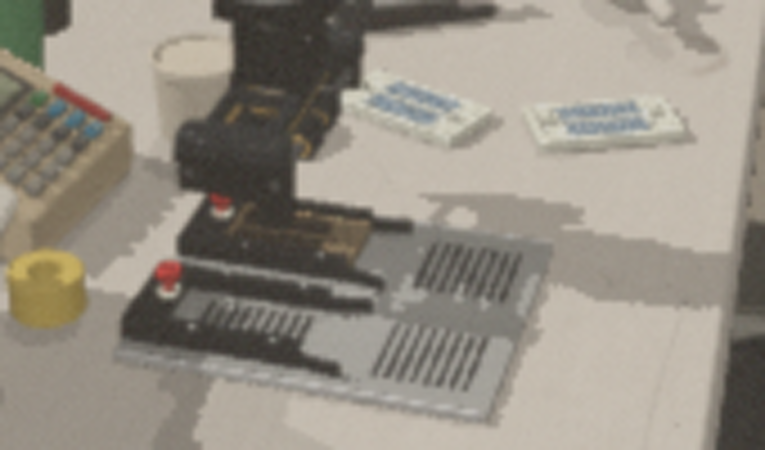

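```bash
python3 -m creep '[[5,0,0,0,0,0,0],[4,0,0,0,0,0,0],[1,0,0,0,0,0,0],[0,0,0,0,0,0,0]]';  python3 -m creep '[[0,0,-3,0,0,0,0],[0,0,-5,0,0,0,0],[0,0,-6,0,0,0,0],[0,0,-6,0,0,0,0],[0,0,0,0,0,0,0]]'
python3 - <<'E'
from h import *
show()
d=get_image("wrist"); cv2.imwrite("pics/w7.png",d["img"][...,::-1])
E
```

```text
time: 9.4
position: [0.6455, -0.0772, 0.1986]
tool_rot: [0.039, 1.568, -0.041]
ft_force: [-8.1, 1.1, 21.9]
grip_width: 0.005
time: 9.9
position: [0.6276, -0.0764, 0.1986]
tool_rot: [0.039, 1.559, -0.04]
ft_force: [2.7, -0.3, 13.0]
grip_width: 0.005
t 9.9 grasp mm [629.5 -76.6  34.6] F [ 2.7 -0.3 13. ] grip 0.5
tool axes x,y,z: [ 0.012 -0.001 -1.   ] [ 0.051  0.999 -0.001] [ 0.999 -0.051  0.012] q [ 0.28  0.46 -0.25  1.7   0.13  0.98  1.5 ]
```

View pics/w7.png

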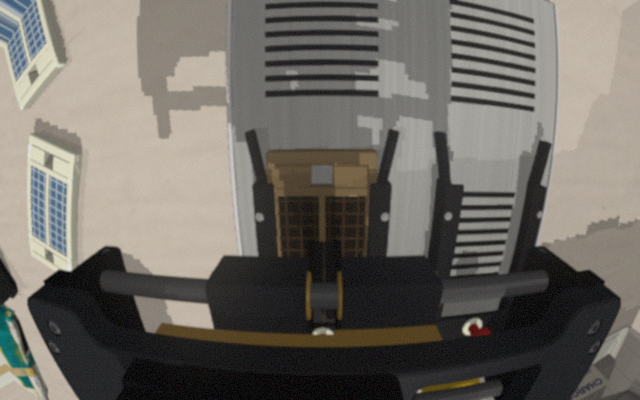

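```bash
python3 -m creep '[[0,0,-7,0,0,0,0],[0,0,-8,0,0,0,0],[0,0,-8,0,0,0,0],[0,0,-8,0,0,0,0],[0,0,-8,0,0,0,0]]';python3 -m creep '[[0,0,-8,0,0,0,0],[0,0,-8,0,0,0,0],[0,0,-8,0,0,0,0],[0,0,-8,0,0,0,0],[0,0,-8,0,0,0,0]]'; python3 -m creep '[[0,0,-8,0,0,0,0],[0,0,-5,0,0,0,0],[0,0,0,0,0,0,0]]'
python3 - <<'E'
from h import *
show()
d=get_image("wrist"); cv2.imwrite("pics/w8.png",d["img"][...,::-1])
E
```

```text
time: 10.45
position: [0.5894, -0.0744, 0.1986]
tool_rot: [0.039, 1.557, -0.04]
ft_force: [4.1, -0.1, 12.7]
grip_width: 0.003
time: 10.95
position: [0.5497, -0.0724, 0.1986]
tool_rot: [0.039, 1.556, -0.041]
ft_force: [5.2, -0.3, 13.0]
grip_width: 0.006
time: 11.25
position: [0.5363, -0.0718, 0.1986]
tool_rot: [0.039, 1.558, -0.041]
ft_force: [3.6, -0.4, 15.6]
grip_width: 0.005
t 11.25 grasp mm [538.4 -72.1  34.6] F [ 3.6 -0.4 15.6] grip 0.4
tool axes x,y,z: [ 0.013 -0.002 -1.   ] [ 0.051  0.999 -0.001] [ 0.999 -0.051  0.013] q [ 0.32  0.3  -0.26  1.93  0.1   0.91  1.53]
```

View pics/w8.png

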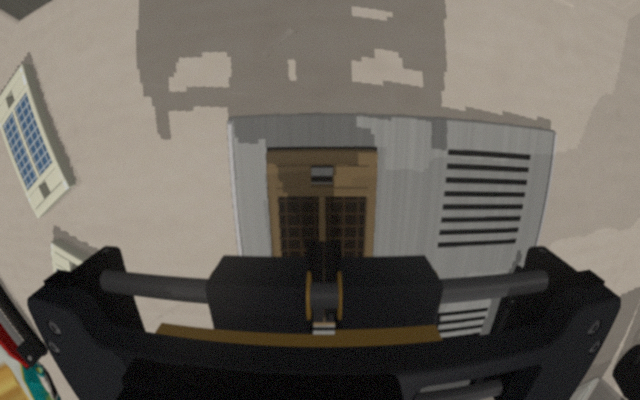

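```bash
python3 -m creep '[[-20,0,0,0,0,0,20],[-10,0,-8,0,0,0,50],[0,0,-8,0,0,0,80],[0,0,0,0,0,0,80],[0,0,0,0,0,0,80]]'; python3 -m creep '[[0,0,0,0,0,0,80],[0,0,0,0,0,0,80],[0,0,0,0,0,0,80],[0,0,0,0,0,0,80]]'
python3 - <<'E'
from h import *
show()
d=get_image("wrist"); cv2.imwrite("pics/w9.png",d["img"][...,::-1])
h=cv2.cvtColor(d["img"],cv2.COLOR_RGB2HSV)
print(plane(d,[[267,150],[377,150],[322,175]],.016,True))
E
```

```text
time: 11.8
position: [0.5159, -0.0709, 0.2229]
tool_rot: [0.04, 1.572, -0.04]
ft_force: [0.3, 0.8, -0.1]
grip_width: 0.375
time: 12.2
position: [0.5168, -0.0708, 0.2235]
tool_rot: [0.04, 1.571, -0.04]
ft_force: [0.3, 0.0, 0.6]
grip_width: 0.744
t 12.2 grasp mm [516.8 -70.8  59.5] F [0.3 0.  0.6] grip 64.7
tool axes x,y,z: [-0.  0. -1.] [0.051 0.999 0.   ] [ 0.999 -0.051 -0.   ] q [ 0.33  0.23 -0.27  1.96  0.07  0.96  1.54]
[[ 0.45718729 -0.10091253  0.016     ]
 [ 0.46070295 -0.03368385  0.016     ]
 [ 0.47482009 -0.06810969  0.016     ]]
```

View pics/w9.png

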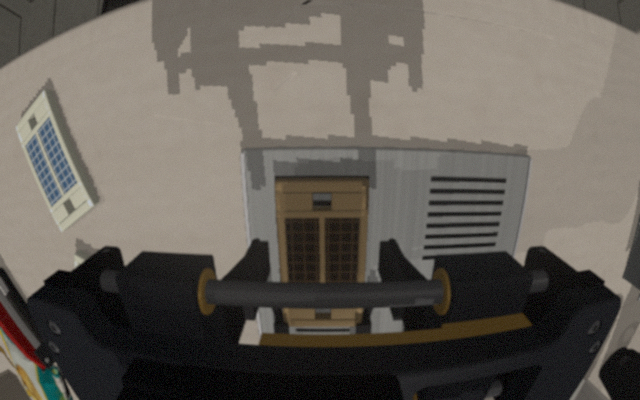

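```bash
python3 -m creep '[[0,0,0,0,0,0,82],[0,0,0,0,0,0,82],[0,0,0,0,0,0,82],[10,0,0,0,0,0,82],[0,0,0,0,0,0,82]]'; python3 -m creep '[[8,0,0,0,0,0,82],[7,0,0,0,0,0,82],[6,0,0,0,0,0,82],[2,0,0,0,0,0,82],[0,0,0,0,0,0,82]]'
python3 - <<'E'
from h import *
show()
E
```

```text
time: 12.75
position: [0.516, -0.0708, 0.2123]
tool_rot: [0.04, 1.573, -0.04]
ft_force: [-0.3, 0.1, -0.6]
grip_width: 0.941
time: 13.25
position: [0.5166, -0.0708, 0.1902]
tool_rot: [0.04, 1.571, -0.04]
ft_force: [0.8, 0.3, -0.2]
grip_width: 0.943
t 13.25 grasp mm [516.4 -70.8  26.2] F [ 0.8  0.3 -0.2] grip 82.0
tool axes x,y,z: [-0.001  0.    -1.   ] [0.051 0.999 0.   ] [ 0.999 -0.051 -0.001] q [ 0.32  0.28 -0.26  1.98  0.09  0.89  1.53]
```

Grip, then pull back 20 mm and lift.

```bash
python3 -m creep '[[0,0,0,0,0,0,60],[0,0,0,0,0,0,50],[0,0,0,0,0,0,50],[0,0,0,0,0,0,50],[0,0,0,0,0,0,50]]' 30; python3 -m creep '[[0,0,-5,0,0,0,50],[0,0,-8,0,0,0,50],[0,0,-7,0,0,0,50],[-8,0,0,0,0,0,50],[-15,0,0,0,0,0,50]]'; python3 -m creep '[[-30,0,0,0,0,0,50],[-30,0,0,0,0,0,50],[0,0,0,0,0,0,50]]'
python3 - <<'E'
from h import *
show()
d=get_image("wrist"); cv2.imwrite("pics/w10.png",d["img"][...,::-1])
d=get_image("side"); cv2.imwrite("pics/s10.png",d["img"][...,::-1])
E
```

```text
time: 13.75
position: [0.5169, -0.0709, 0.191]
tool_rot: [0.04, 1.57, -0.04]
ft_force: [0.0, -0.1, 1.7]
grip_width: 0.684
time: 14.25
position: [0.4954, -0.0698, 0.2131]
tool_rot: [0.04, 1.574, -0.04]
ft_force: [-0.3, 0.1, -0.7]
grip_width: 0.685
time: 14.55
position: [0.4983, -0.0699, 0.2782]
tool_rot: [0.039, 1.563, -0.041]
ft_force: [0.2, 1.1, -0.4]
grip_width: 0.686
t 14.55 grasp mm [499.5 -70.1 114.2] F [ 0.2  1.1 -0.4] grip 59.6
tool axes x,y,z: [ 0.008 -0.001 -1.   ] [ 0.051  0.999 -0.001] [ 0.999 -0.051  0.008] q [ 0.35  0.12 -0.28  1.96  0.04  1.06  1.57]
```

View pics/w10.png

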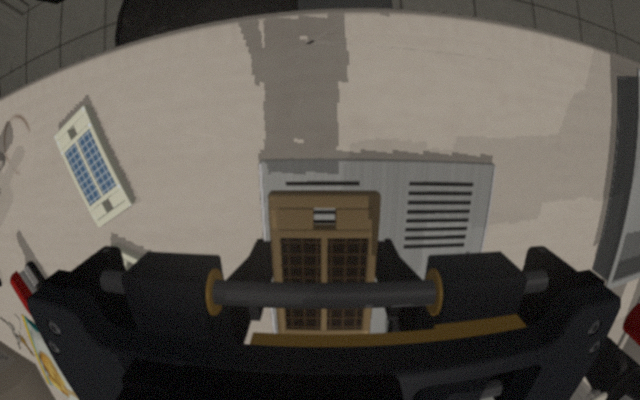

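View pics/s10.png

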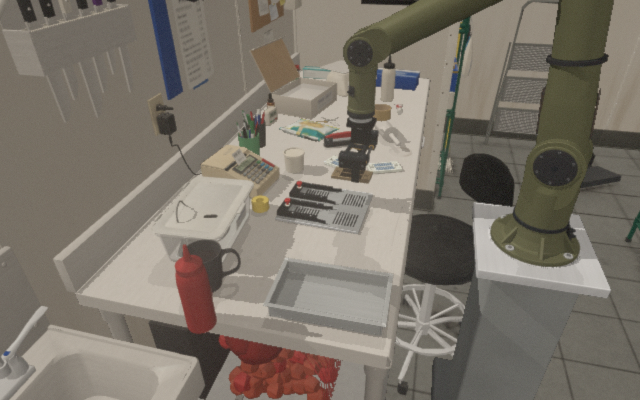

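```bash
python3 -m creep '[[0,20,0,0,0,0,50],[0,35,0,0,0,0,50],[0,35,0,0,0,0,50],[0,35,0,0,0,0,50],[0,35,0,0,0,0,50]]' 40; python3 -m creep '[[0,35,0,0,0,0,50],[0,35,0,0,0,0,50],[0,35,0,0,0,0,50],[0,35,0,0,0,0,50],[0,35,0,0,0,0,50]]'; python3 -m creep '[[0,35,0,0,0,0,50],[0,25,0,0,0,0,50],[0,20,0,0,0,0,50],[0,0,0,0,0,0,50],[0,0,0,0,0,0,50]]'
python3 - <<'E'
from h import *
show()
d=get_image("wrist"); cv2.imwrite("pics/w11.png",d["img"][...,::-1])
d=get_image("side"); cv2.imwrite("pics/s11.png",d["img"][...,::-1])
E
```

```text
time: 15.15
position: [0.5039, 0.091, 0.2721]
tool_rot: [0.04, 1.574, -0.04]
ft_force: [0.3, 0.1, -0.6]
grip_width: 0.685
time: 15.65
position: [0.513, 0.2656, 0.2718]
tool_rot: [0.039, 1.573, -0.041]
ft_force: [0.8, -0.4, -0.3]
grip_width: 0.684
time: 16.15
position: [0.5173, 0.3441, 0.272]
tool_rot: [0.038, 1.573, -0.041]
ft_force: [0.3, -0.3, -1.6]
grip_width: 0.683
t 16.15 grasp mm [516.8 343.8 108. ] F [ 0.3 -0.3 -1.6] grip 59.4
tool axes x,y,z: [-0.003 -0.002 -1.   ] [ 0.05   0.999 -0.002] [ 0.999 -0.05  -0.003] q [-0.22  0.4  -0.51  1.66  0.21  1.13  0.73]
```

View pics/w11.png

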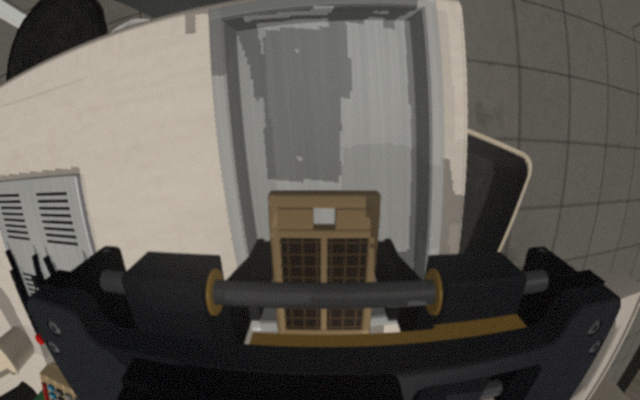

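View pics/s11.png

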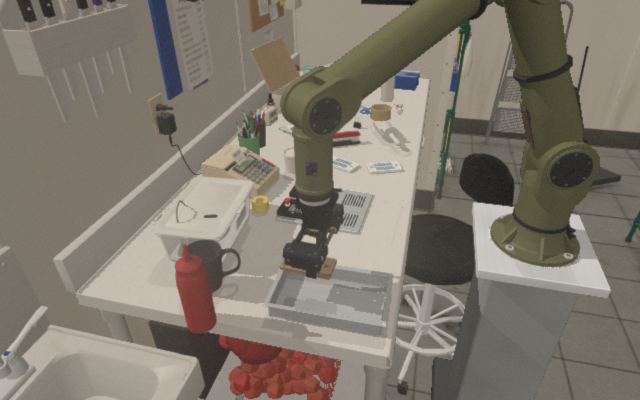

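```bash
python3 - <<'E'
from h import *
d=get_image("wrist");crop(d["img"],190,0,460,220,2.9,"w11z.png")
print(plane(d,[[211,14],[232,180],[425,14],[440,170],[320,3]],.04,True).round(4))
E
```

```text
[[0.3576 0.2727 0.04  ]
 [0.4807 0.2796 0.04  ]
 [0.3669 0.4231 0.04  ]
 [0.4809 0.431  0.04  ]
 [0.3595 0.3499 0.04  ]]
```

View pics/w11z.png

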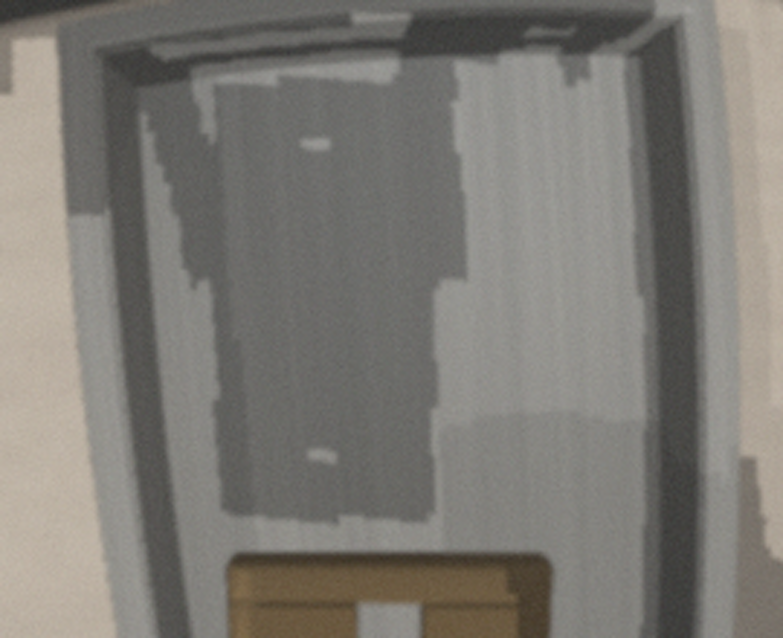

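```bash
python3 -m creep '[[0,10.3,-17,0,0,0,50],[0,0,-17.5,0,0,0,50],[20,0,0,-0.1,0,0,50],[20,0,0,0,0,0,50],[15,0,0,0,0,0,50]]'; python3 -m creep '[[10,0,0,0,0,0,50],[8,0,0,0,0,0,50],[6,0,0,0,0,0,50],[3,0,0,0,0,0,50],[0,0,0,0,0,0,50]]'
python3 - <<'E'
from h import *
show()
d=get_image("wrist"); cv2.imwrite("pics/w12.png",d["img"][...,::-1])
d=get_image("side"); crop(d["img"],240,220,420,340,4,"s12.png")
E
```

```text
time: 16.8
position: [0.4827, 0.3566, 0.2179]
tool_rot: [-0.039, 1.571, 0.038]
ft_force: [-0.2, 0.2, -0.7]
grip_width: 0.677
time: 17.3
position: [0.4839, 0.3567, 0.1916]
tool_rot: [-0.039, 1.571, 0.039]
ft_force: [-1.0, -0.6, -0.5]
grip_width: 0.68
t 17.3 grasp mm [483.9 356.7  27.6] F [-1.  -0.6 -0.5] grip 59.2
tool axes x,y,z: [-0. -0. -1.] [-0.049  0.999 -0.   ] [ 0.999  0.049 -0.   ] q [-0.25  0.46 -0.52  1.77  0.27  0.98  0.74]
```

View pics/w12.png

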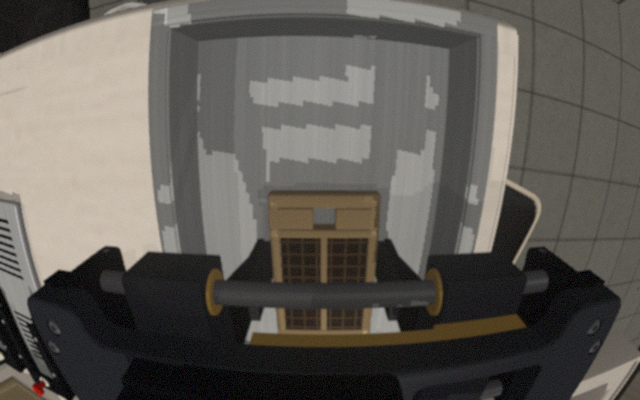

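View pics/s12.png

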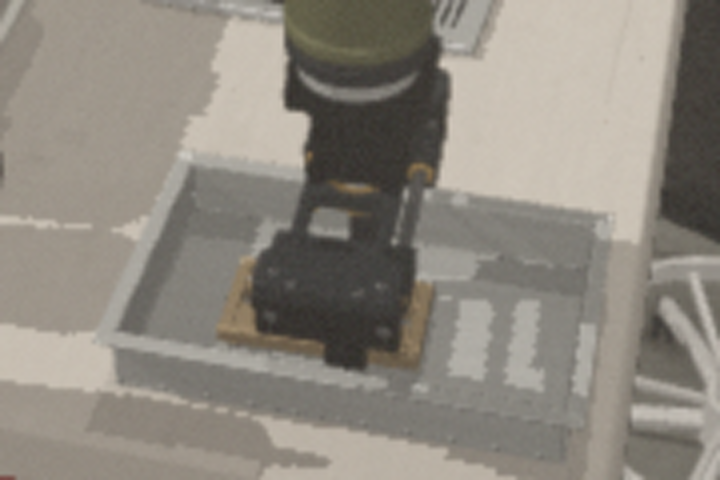

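```bash
python3 -m creep '[[3,0,0,0,0,0,50],[0,0,0,0,0,0,60],[0,0,0,0,0,0,70],[0,0,0,0,0,0,75],[0,0,0,0,0,0,75]]'; python3 -m creep '[[-15,0,0,0,0,0,75],[-30,0,0,0,0,0,75],[-40,0,0,0,0,0,75],[-40,0,0,0.1,0,0,75],[0,0,0,0,0,0,75]]'
python3 - <<'E'
from h import *
show()
d=get_image("wrist"); cv2.imwrite("pics/w13.png",d["img"][...,::-1])
E
```

```text
time: 17.9
position: [0.484, 0.3568, 0.189]
tool_rot: [-0.039, 1.57, 0.039]
ft_force: [0.2, 0.6, -0.6]
grip_width: 0.834
time: 18.4
position: [0.4852, 0.3586, 0.3217]
tool_rot: [0.047, 1.56, -0.035]
ft_force: [0.4, 0.7, -0.4]
grip_width: 0.864
t 18.4 grasp mm [486.9 359.7 157.7] F [ 0.4  0.7 -0.4] grip 75.2
tool axes x,y,z: [ 0.011  0.007 -1.   ] [0.052 0.999 0.007] [ 0.999 -0.052  0.01 ] q [-0.23  0.32 -0.54  1.67  0.18  1.19  0.71]
```

View pics/w13.png

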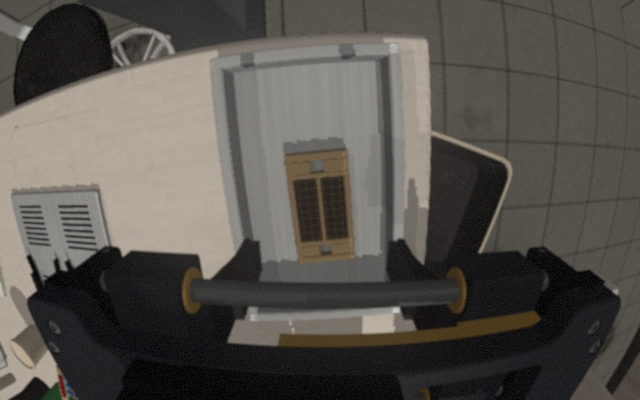

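```bash
python3 -m creep '[[0,-30,3,0,0,0,85],[0,-50,3,0,0,0,85],[0,-50,3,0,0,0,85],[0,-50,3,0,0,0,85],[0,-50,3,0,0,0,85]]'; python3 -m creep '[[0,-50,3,0,0,0,85],[0,-50,3,0,0,0,85],[0,-50,3,0,0,0,85],[0,-50,3,0,0,0,85],[0,-50,3,0,0,0,85]]';python3 -m creep '[[0,-50,3,0,0,0,85],[0,-50,3,0,0,0,85],[0,-10,0,0,0,0,85],[0,0,0,0,0,0,85],[0,0,0,0,0,0,85]]'
python3 - <<'E'
from h import *
show()
d=get_image("wrist"); cv2.imwrite("pics/w14.png",d["img"][...,::-1])
E
```

```text
time: 18.95
position: [0.4864, 0.1245, 0.3133]
tool_rot: [0.039, 1.571, -0.039]
ft_force: [0.9, 0.2, 0.6]
grip_width: 0.969
time: 19.45
position: [0.4886, -0.1253, 0.3134]
tool_rot: [0.039, 1.571, -0.039]
ft_force: [1.5, 0.1, 0.6]
grip_width: 0.977
time: 19.95
position: [0.49, -0.2318, 0.3132]
tool_rot: [0.04, 1.571, -0.037]
ft_force: [-0.2, -0.4, -0.0]
grip_width: 0.979
t 19.95 grasp mm [ 489.9 -231.5  149.2] F [-0.2 -0.4 -0. ] grip 85.2
tool axes x,y,z: [-0.001  0.002 -1.   ] [0.049 0.999 0.002] [ 0.999 -0.049 -0.001] q [ 0.5   0.16 -0.11  1.83  0.02  1.15  1.9 ]
```

View pics/w14.png

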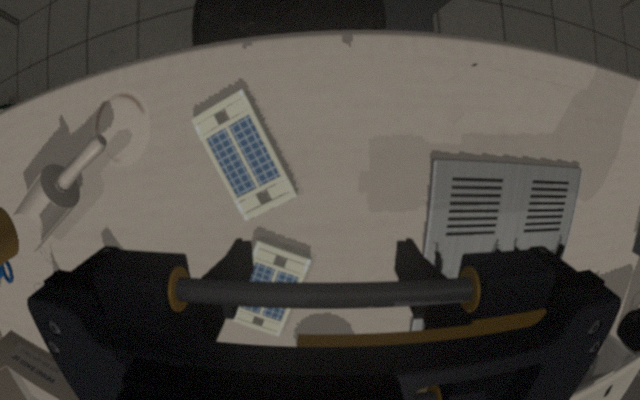

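```bash
cat >> h.py <<'E'
def filt(img,d,fish,z=0.01,amin=300):
    """clean filters: blue mesh blobs closed -> ray cast to z -> minAreaRect"""
    h=cv2.cvtColor(img,cv2.COLOR_RGB2HSV)
    m=((h[...,0]>95)&(h[...,0]<125)&(h[...,1]>75)&(h[...,2]>60)).astype(np.uint8)
    m=cv2.morphologyEx(m,cv2.MORPH_CLOSE,np.ones((11,11)))
    m=cv2.morphologyEx(m,cv2.MORPH_OPEN,np.ones((5,5)))
    cs,_=cv2.findContours(m,cv2.RETR_EXTERNAL,cv2.CHAIN_APPROX_NONE)
    out=[]
    for c in cs:
        if cv2.contourArea(c)<amin: continue
        P=plane(d,c[:,0].astype(float),z,fish)[:,:2]*1000
        r=cv2.minAreaRect(P.astype(np.float32)); b=cv2.boxPoints(r)
        e=max((b[1]-b[0],b[2]-b[1]),key=np.linalg.norm)
        a=np.arctan2(e[1],e[0]); a=(a+np.pi/2)%np.pi-np.pi/2
        out.append((np.array(r[0]).round(1),np.array(sorted(r[1])).round(1),round(float(a),3),c[:,0].mean(0).round(0)))
    return out
E
python3 - <<'E'
from h import *
for n in("wrist","side","scene"):
    d=get_image(n)
    for o in filt(d["img"],d,n=="wrist",amin=60 if n!="wrist" else 300): print(n,o)
d=get_image("wrist")
print(plane(d,[[194,120],[241,91],[297,196],[247,218]],.01,True).round(4)[:,:2])
print(plane(d,[[257,240],[311,260],[280,333],[232,320]],.01,True).round(4)[:,:2])
E
```

```text
wrist (array([ 445.7, -304.1]), array([45.2, 56.4]), 0.398, array([243., 157.]))
side (array([  452.7, -1299.8]), array([116.8, 271.2]), -1.506, array([406.,  81.]))
side (array([ 2489.2, -2195.8]), array([ 169.2, 3392.9]), -0.999, array([165.,  46.]))
[[ 0.4069 -0.3498]
 [ 0.385  -0.3004]
 [ 0.4879 -0.2549]
 [ 0.5079 -0.3066]]
[[ 0.532  -0.2993]
 [ 0.5567 -0.2458]
 [ 0.6552 -0.2896]
 [ 0.636  -0.3456]]
```

```bash
python3 -m creep '[[0,-30,-25,0,0,0,85],[0,-31,-25,0,0,0,85],[0,-30,-24.5,0,0,0,85],[20,0,0,-0.15,0,0,85],[20,0,0,-0.15,0,0,85]]'; python3 -m creep '[[20,0,0,-0.15,0,0,85],[15,0,0,0,0,0,85],[15,0,0,0,0,0,85],[0,0,0,0,0,0,85],[0,0,0,0,0,0,85]]'
python3 - <<'E'
from h import *
show()
d=get_image("wrist"); cv2.imwrite("pics/w15.png",d["img"][...,::-1])
E
```

```text
time: 20.7
position: [0.4104, -0.3213, 0.2742]
tool_rot: [-0.2, 1.56, 0.198]
ft_force: [0.6, 0.3, 0.7]
grip_width: 0.98
time: 21.2
position: [0.4112, -0.3201, 0.224]
tool_rot: [-0.314, 1.548, 0.314]
ft_force: [0.9, 0.3, 0.4]
grip_width: 0.978
t 21.2 grasp mm [ 411.2 -320.1   60. ] F [0.9 0.3 0.4] grip 85.1
tool axes x,y,z: [-0.  0. -1.] [-0.39   0.921  0.   ] [0.921 0.39  0.   ] q [ 0.66  0.22 -0.05  1.97  0.01  0.96  2.57]
```

View pics/w15.png

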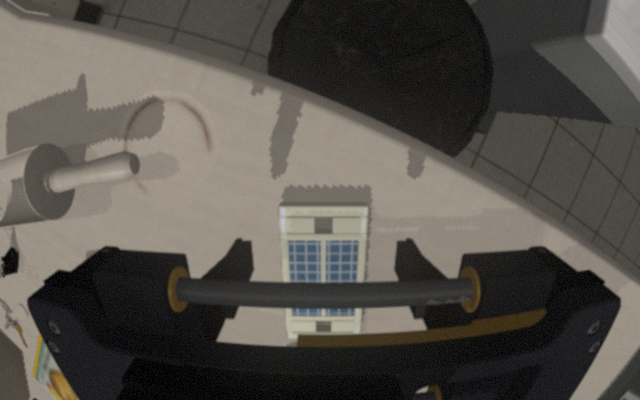

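```bash
python3 - <<'E'
from h import *
d=get_image("wrist"); g,r=grasp()
for p in ([280,209],[367,209],[362,330],[289,330],[324,225],[323,326]):
    P=plane(d,p,.01,True)[0]-g; print(p,"along",(P@r[:,2]*1000).round(1),"across",(P@r[:,1]*1000).round(1))
E
```

```text
[280, 209] along -17.1 across -27.6
[367, 209] along -17.0 across 30.1
[362, 330] along 86.2 across 32.3
[289, 330] along 86.1 across -26.7
[324, 225] along -5.8 across 1.6
[323, 326] along 81.2 across 0.8
```

```bash
python3 -m creep '[[15,1,0,0,0,0,85],[13,0,0,0,0,0,85],[8,0,0,0,0,0,85],[4,0,0,0,0,0,85],[0,0,0,0,0,0,85]]'; python3 -m creep '[[0,0,0,0,0,0,60],[0,0,0,0,0,0,50],[0,0,0,0,0,0,50],[0,0,0,0,0,0,50],[0,0,0,0,0,0,50]]' 45
python3 - <<'E'
from h import *
show()
E
python3 -m creep '[[-10,0,0,0,0,0,50],[-20,0,0,0,0,0,50],[-20,0,0,0,0,0,50],[-20,0,0,0,0,0,50],[0,0,0,0,0,0,50]]'
python3 - <<'E'
from h import *
show()
d=get_image("wrist"); cv2.imwrite("pics/w16.png",d["img"][...,::-1])
E
```

```text
time: 21.8
position: [0.4105, -0.3196, 0.1835]
tool_rot: [-0.313, 1.548, 0.314]
ft_force: [0.6, -0.9, -0.9]
grip_width: 0.98
time: 22.3
position: [0.4106, -0.3197, 0.184]
tool_rot: [-0.314, 1.548, 0.313]
ft_force: [-0.1, 0.2, 1.2]
grip_width: 0.686
t 22.3 grasp mm [ 410.7 -319.8   20. ] F [-0.1  0.2  1.2] grip 59.7
tool axes x,y,z: [ 0. -0. -1.] [-0.389  0.921 -0.001] [0.921 0.389 0.   ] q [ 0.66  0.27 -0.05  1.99  0.02  0.87  2.56]
time: 22.8
position: [0.4115, -0.3203, 0.257]
tool_rot: [-0.316, 1.544, 0.309]
ft_force: [0.3, -0.8, -0.9]
grip_width: 0.686
t 22.8 grasp mm [ 412.3 -320.9   93. ] F [ 0.3 -0.8 -0.9] grip 59.7
tool axes x,y,z: [ 0.005 -0.004 -1.   ] [-0.389  0.921 -0.005] [0.921 0.389 0.003] q [ 0.66  0.18 -0.06  1.94  0.01  1.02  2.57]
```

View pics/w16.png

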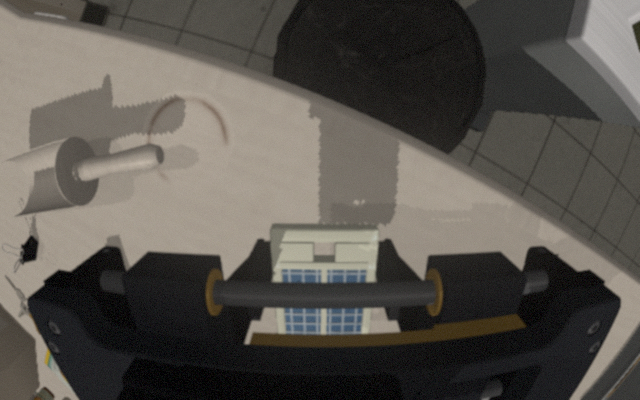

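```bash
python3 -m creep '[[0,0,0,0.1,0,0,50],[0,0,0,0.15,0,0,50],[0,0,0,0.15,0,0,50],[0,0,0,0.05,0,0,50],[0,20,5,0,0,0,50]]'; python3 -m creep '[[0,35,7,0,0,0,50],[0,35,7,0,0,0,50],[0,35,7,0,0,0,50],[0,35,7,0,0,0,50],[0,35,7,0,0,0,50]]';python3 -m creep '[[0,35,6,0,0,0,50],[0,20,4,0,0,0,50],[0,5.5,0,0,0,0,50],[0,0,0,0,0,0,50],[0,0,0,0,0,0,50]]'
cat >> h.py <<'E'
O=np.array([.5853,-.0214]); XH=np.array([.9987,-.0516]); YH=np.array([.0516,.9987])
def pan(p): p=np.atleast_2d(p)[:,:2]-O; return np.stack([p@XH,p@YH],1)*1000
E
python3 - <<'E'
from h import *
show(); g,r=grasp(); print(pan(g).round(1),"yaw err",np.arctan2(r[1,2],r[0,2])+.0516)
d=get_image("wrist"); cv2.imwrite("pics/w17.png",d["img"][...,::-1])
d=get_image("side"); crop(d["img"],250,140,420,240,4.5,"s17z.png")
E
```

```text
time: 23.35
position: [0.4149, -0.3018, 0.2524]
tool_rot: [0.044, 1.573, -0.045]
ft_force: [1.3, 0.2, -0.8]
grip_width: 0.677
time: 23.85
position: [0.4598, -0.1253, 0.2525]
tool_rot: [0.04, 1.572, -0.04]
ft_force: [-0.0, 0.5, -1.4]
grip_width: 0.682
time: 24.35
position: [0.4729, -0.0684, 0.2532]
tool_rot: [0.041, 1.572, -0.042]
ft_force: [-0.1, -0.0, -0.8]
grip_width: 0.68
t 24.35 grasp mm [472.7 -68.5  89.2] F [-0.1 -0.  -0.8] grip 59.2
tool axes x,y,z: [-0.001 -0.001 -1.   ] [ 0.053  0.999 -0.001] [ 0.999 -0.053 -0.001] q [ 0.31  0.1  -0.24  2.03  0.03  1.01  1.58]
[[-110.1  -52.9]] yaw err -0.0009307166607456577
```

View pics/w17.png

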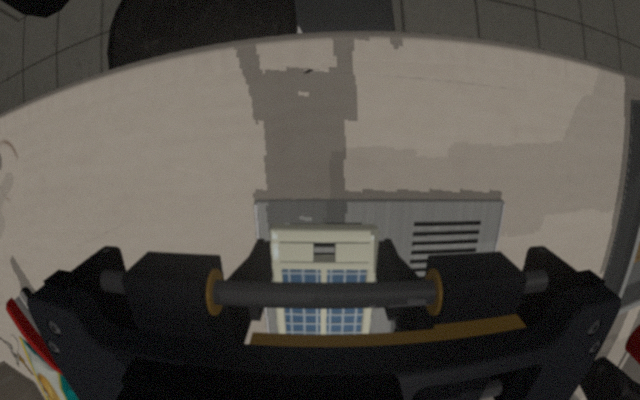

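View pics/s17z.png

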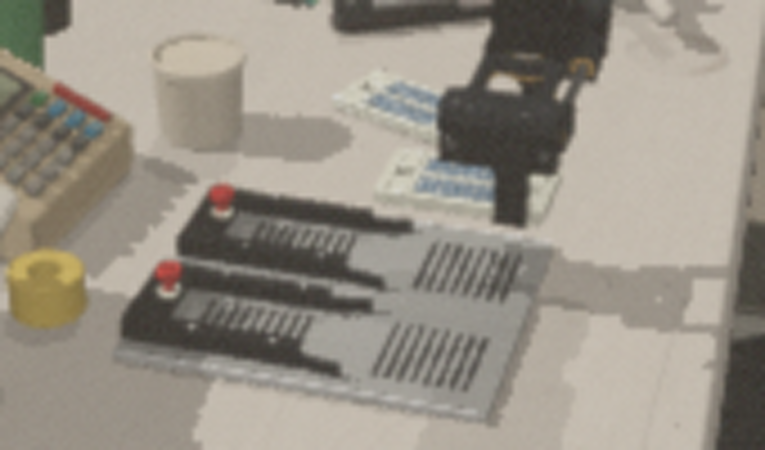

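```bash
python3 -m creep '[[20,0.4,2,0,0,0,50],[18,0,0,0,0,0,50],[12,0,0,0,0,0,50],[8,0,0,0,0,0,50],[3,0,0,0,0,0,50]]'; python3 -m creep '[[0,0,0,0,0,0,50]]'
python3 - <<'E'
from h import *
show(); g,r=grasp(); print(pan(g).round(1))
d=get_image("wrist"); cv2.imwrite("pics/w18.png",d["img"][...,::-1])
d=get_image("side"); crop(d["img"],250,140,420,240,4.5,"s18z.png")
E
```

```text
time: 24.95
position: [0.4751, -0.0671, 0.1921]
tool_rot: [0.041, 1.572, -0.04]
ft_force: [0.4, 0.0, -1.2]
grip_width: 0.684
time: 25.05
position: [0.4755, -0.0668, 0.1927]
tool_rot: [0.04, 1.571, -0.04]
ft_force: [-0.1, 0.3, -0.5]
grip_width: 0.682
t 25.05 grasp mm [475.4 -66.8  28.7] F [-0.1  0.3 -0.5] grip 59.3
tool axes x,y,z: [-0. -0. -1.] [ 0.051  0.999 -0.   ] [ 0.999 -0.051 -0.   ] q [ 0.3   0.2  -0.24  2.08  0.06  0.88  1.55]
[[-107.4  -51.1]]
```

View pics/s18z.png

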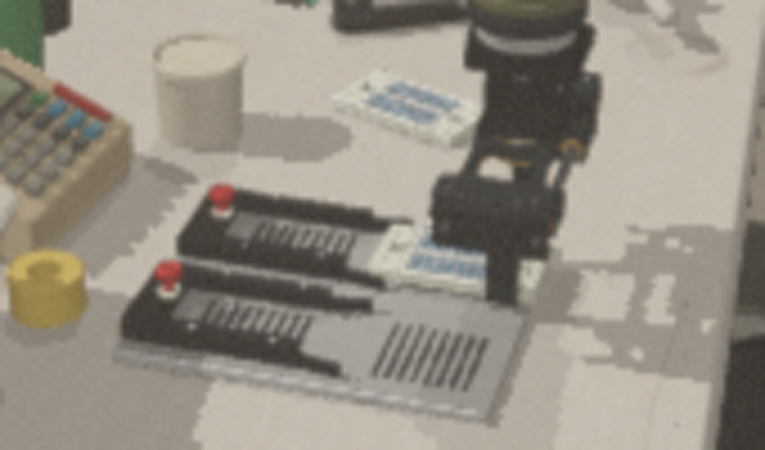

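```bash
python3 -m creep '[[2,-1.3,0,0,0,0,50],[0,0,4,0,0,0,50],[0,0,5,0,0,0,50],[0,0,5,0,0,0,50],[0,0,0,0,0,0,50]]'
python3 - <<'E'
from h import *
show(); g,r=grasp(); print(pan(g).round(1))
d=get_image("wrist"); cv2.imwrite("pics/w19.png",d["img"][...,::-1])
d=get_image("side"); crop(d["img"],250,140,420,240,4.5,"s19z.png")
E
```

```text
time: 25.65
position: [0.4903, -0.0686, 0.191]
tool_rot: [0.04, 1.569, -0.04]
ft_force: [-0.9, -0.4, -1.1]
grip_width: 0.681
t 25.65 grasp mm [490.5 -68.6  27. ] F [-0.9 -0.4 -1.1] grip 59.2
tool axes x,y,z: [ 0.001  0.    -1.   ] [0.051 0.999 0.   ] [ 0.999 -0.051  0.001] q [ 0.3   0.23 -0.23  2.04  0.07  0.88  1.55]
[[-92.2 -52. ]]
```

View pics/s19z.png

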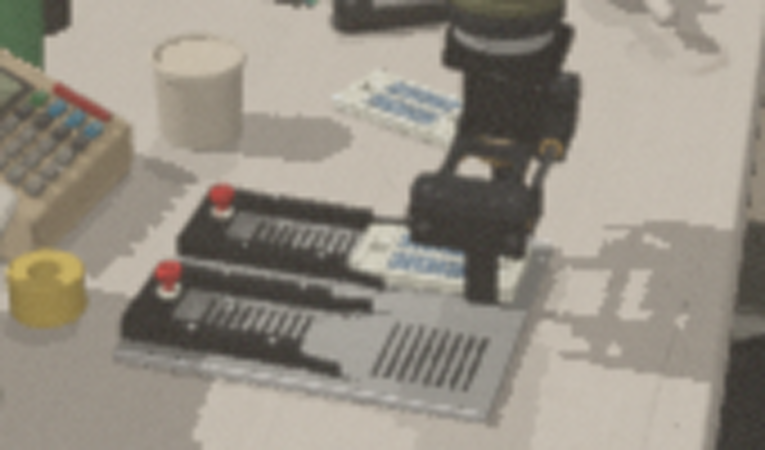

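```bash
python3 -m creep '[[0.5,0,5,0,0,0,50],[0,0,5,0,0,0,50],[0,0,5,0,0,0,50],[0,0,0,0,0,0,50]]';python3 -m creep '[[0,0,6,0,0,0,50],[0,0,6,0,0,0,50],[0,0,6,0,0,0,50],[0,0,0,0,0,0,50]]'
python3 - <<'E'
from h import *
show(); g,r=grasp(); print(pan(g).round(1))
d=get_image("side"); crop(d["img"],250,140,420,240,4.5,"s20z.png")
E
```

```text
time: 26.15
position: [0.5052, -0.0695, 0.1904]
tool_rot: [0.04, 1.569, -0.04]
ft_force: [-0.7, -0.3, -0.6]
grip_width: 0.685
time: 26.55
position: [0.5232, -0.0705, 0.1904]
tool_rot: [0.04, 1.569, -0.04]
ft_force: [0.2, -0.4, -1.9]
grip_width: 0.679
t 26.55 grasp mm [523.4 -70.5  26.4] F [ 0.2 -0.4 -1.9] grip 59.1
tool axes x,y,z: [ 0.001 -0.    -1.   ] [ 0.051  0.999 -0.   ] [ 0.999 -0.051  0.001] q [ 0.29  0.29 -0.23  1.97  0.08  0.9   1.54]
[[-59.3 -52.2]]
```

View pics/s20z.png

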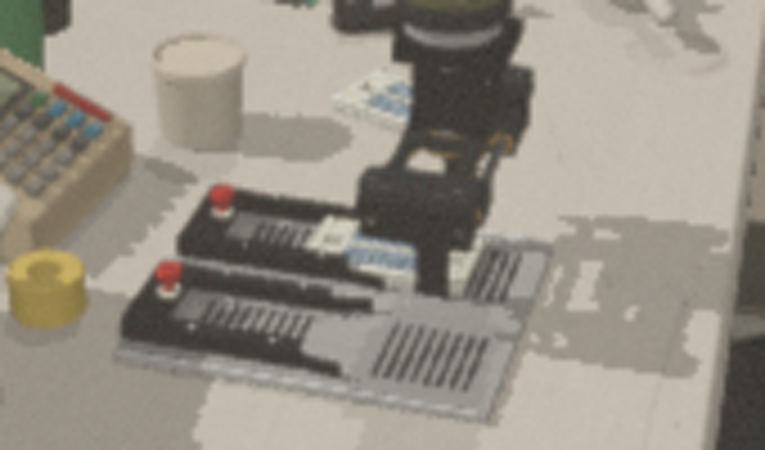

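```bash
python3 -m creep '[[0,0,6,0,0,0,50],[0,0,6,0,0,0,50],[0,0,4,0,0,0,50],[0,0,0,0,0,0,60],[0,0,0,0,0,0,70]]';python3 -m creep '[[0,0,0,0,0,0,70],[0,0,0,0,0,0,70],[-10,0,0,0,0,0,60],[-20,0,-15,0,0,0,40],[0,0,-20,0,0,0,10]]'; python3 -m creep '[[0,0,-10,0,0,0,0],[0,0,0,0,0,0,0],[0,0,0,0,0,0,0],[0,0,0,0,0,0,0],[0,0,0,0,0,0,0]]'
python3 - <<'E'
from h import *
show(); g,r=grasp(); print(pan(g).round(1))
d=get_image("wrist"); cv2.imwrite("pics/w21.png",d["img"][...,::-1])
d=get_image("side"); crop(d["img"],250,140,420,240,4.5,"s21z.png")
E
```

```text
time: 27.1
position: [0.5385, -0.071, 0.1903]
tool_rot: [0.04, 1.57, -0.04]
ft_force: [-0.4, -0.0, 0.1]
grip_width: 0.72
time: 27.6
position: [0.5049, -0.0693, 0.2234]
tool_rot: [0.039, 1.565, -0.04]
ft_force: [0.1, 0.4, 0.1]
grip_width: 0.612
time: 28.1
position: [0.4938, -0.0688, 0.2201]
tool_rot: [0.04, 1.57, -0.04]
ft_force: [0.6, 0.3, -0.8]
grip_width: 0.161
t 28.1 grasp mm [493.9 -68.8  56.1] F [ 0.6  0.3 -0.8] grip 14.0
tool axes x,y,z: [ 0.  0. -1.] [0.051 0.999 0.   ] [ 0.999 -0.051  0.   ] q [ 0.3   0.19 -0.24  2.01  0.05  0.94  1.56]
[[-88.9 -52. ]]
```

View pics/w21.png

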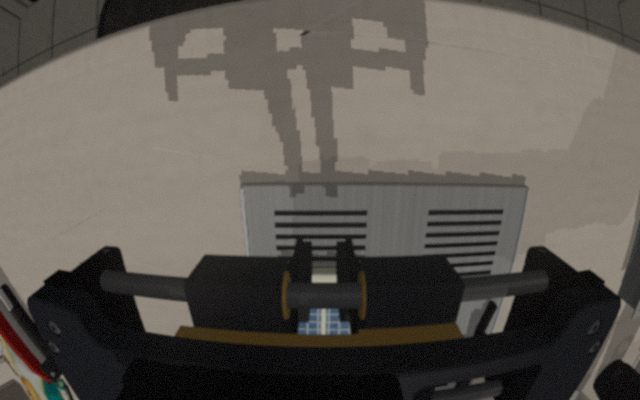

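View pics/s21z.png

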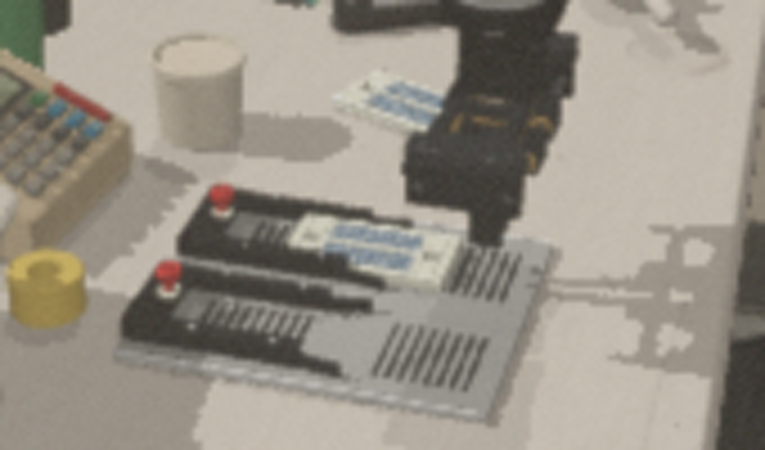

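```bash
python3 -m creep '[[10,0,0,0,0,0,0],[10,0,0,0,0,0,0],[7,0,0,0,0,0,0],[2,0,0,0,0,0,0],[0,0,0,0,0,0,0]]';python3 -m creep '[[0,0,6,0,0,0,0],[0,0,8,0,0,0,0],[0,0,8,0,0,0,0],[0,0,8,0,0,0,0],[0,0,0,0,0,0,0]]'; python3 -m creep '[[0,0,8,0,0,0,0],[0,0,8,0,0,0,0],[0,0,8,0,0,0,0],[0,0,6,0,0,0,0],[0,0,0,0,0,0,0]]'
python3 - <<'E'
from h import *
show(); g,r=grasp(); print(pan(g).round(1))
d=get_image("wrist"); cv2.imwrite("pics/w22.png",d["img"][...,::-1])
d=get_image("side"); crop(d["img"],250,140,420,240,4.5,"s22z.png")
E
```

```text
time: 28.7
position: [0.493, -0.0688, 0.1906]
tool_rot: [0.04, 1.572, -0.04]
ft_force: [0.5, 0.2, -0.7]
grip_width: 0.007
time: 29.2
position: [0.5248, -0.0704, 0.1916]
tool_rot: [0.04, 1.569, -0.04]
ft_force: [-0.2, 0.4, -0.8]
grip_width: 0.004
time: 29.7
position: [0.5543, -0.0719, 0.1914]
tool_rot: [0.04, 1.569, -0.04]
ft_force: [-0.7, -0.3, 0.6]
grip_width: 0.005
t 29.7 grasp mm [554.4 -71.9  27.4] F [-0.7 -0.3  0.6] grip 0.4
tool axes x,y,z: [ 0.001  0.    -1.   ] [0.051 0.999 0.   ] [ 0.999 -0.051  0.001] q [ 0.28  0.34 -0.22  1.89  0.09  0.92  1.53]
[[-28.2 -52. ]]
```

View pics/s22z.png

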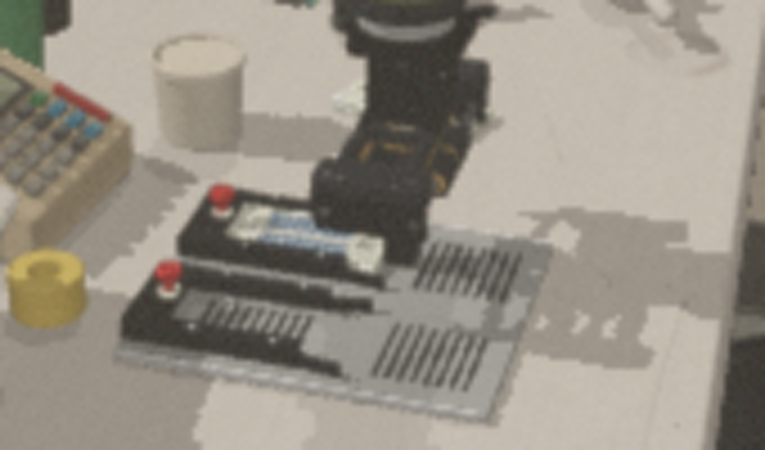

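```bash
python3 -m creep '[[0,0,5,0,0,0,0],[0,0,5,0,0,0,0],[0,0,4,0,0,0,0],[0,0,4,0,0,0,0],[0,0,0,0,0,0,0]]';python3 -m creep '[[0,0,2,0,0,0,0],[0,0,2,0,0,0,0],[0,0,1,0,0,0,0],[0,0,0,0,0,0,0]]'
python3 - <<'E'
from h import *
show(); g,r=grasp(); print(pan(g).round(1))
d=get_image("side"); crop(d["img"],250,140,420,240,4.5,"s23z.png")
E
```

```text
time: 30.3
position: [0.5719, -0.0728, 0.1914]
tool_rot: [0.04, 1.57, -0.04]
ft_force: [-0.5, -0.0, 0.1]
grip_width: 0.003
time: 30.7
position: [0.5748, -0.0731, 0.1907]
tool_rot: [0.04, 1.575, -0.04]
ft_force: [-5.8, 0.5, 3.7]
grip_width: 0.003
t 30.7 grasp mm [574.  -73.1  26.7] F [-5.8  0.5  3.7] grip 0.2
tool axes x,y,z: [-0.005  0.    -1.   ] [ 0.051  0.999 -0.   ] [ 0.999 -0.051 -0.005] q [ 0.27  0.38 -0.22  1.84  0.1   0.94  1.52]
[[ -8.6 -52.2]]
```

View pics/s23z.png

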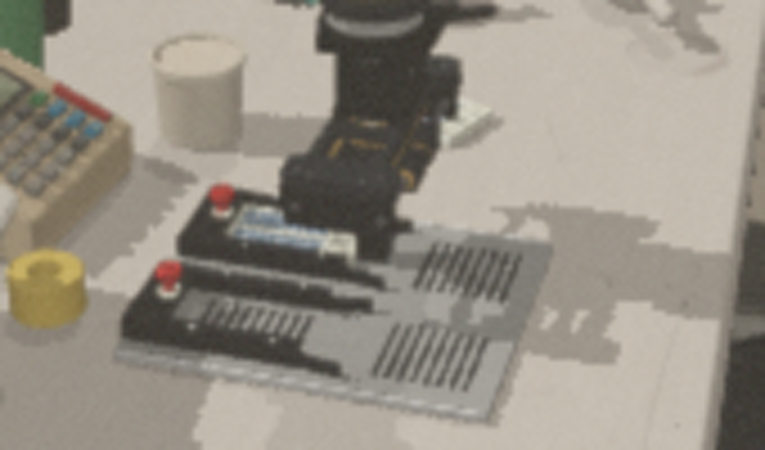

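```bash
python3 -m creep '[[0,0,2,0,0,0,0],[0,0,1,0,0,0,0],[0,0,0,0,0,0,0]]'
python3 - <<'E'
from h import *
show(); g,r=grasp(); print(pan(g).round(1))
E
python3 -m creep '[[0,0,-10,0,0,0,0],[0,0,-8,0,0,0,0],[-25,0,0,0,0,0,0],[-30,0,0,0,0,0,0],[0,0,0,0,0,0,0]]'
python3 - <<'E'
from h import *
show()
d=get_image("wrist"); cv2.imwrite("pics/w24.png",d["img"][...,::-1])
E
```

```text
time: 31.05
position: [0.5761, -0.0732, 0.1901]
tool_rot: [0.04, 1.581, -0.04]
ft_force: [-11.0, 0.5, 6.5]
grip_width: 0.002
t 31.05 grasp mm [574.3 -73.1  26.1] F [-11.    0.5   6.5] grip 0.2
tool axes x,y,z: [-0.011  0.    -1.   ] [ 0.051  0.999 -0.   ] [ 0.999 -0.051 -0.011] q [ 0.27  0.39 -0.22  1.83  0.1   0.94  1.52]
[[ -8.4 -52.2]]
time: 31.55
position: [0.5631, -0.0724, 0.2508]
tool_rot: [0.039, 1.561, -0.041]
ft_force: [1.1, -0.9, 1.3]
grip_width: 0.009
t 31.55 grasp mm [564.7 -72.6  86.9] F [ 1.1 -0.9  1.3] grip 0.8
tool axes x,y,z: [ 0.009 -0.001 -1.   ] [ 0.051  0.999 -0.001] [ 0.999 -0.051  0.009] q [ 0.28  0.28 -0.23  1.83  0.08  1.03  1.54]
```

View pics/w24.png

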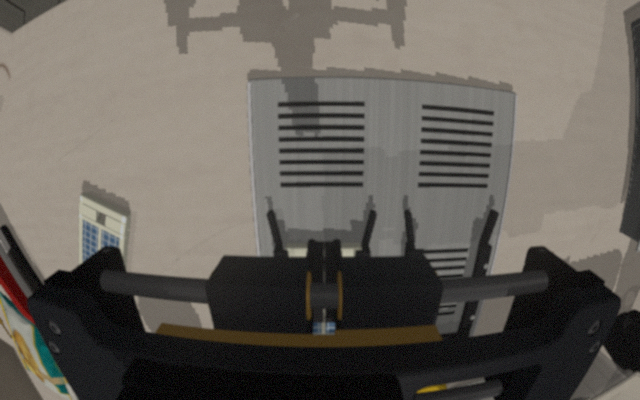

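```bash
python3 -m creep '[[0,0,35,0,0,0,0],[0,0,45,0,0,0,0],[0,-0.5,41,0,0,0,0],[0,0,0,0,0,0,0],[0,0,0,0,0,0,0]]'
python3 - <<'E'
from h import *
show(); g,r=grasp(); print(pan(g).round(1))
d=get_image("wrist"); cv2.imwrite("pics/w25.png",d["img"][...,::-1])
E
```

```text
time: 32.1
position: [0.6818, -0.0788, 0.2441]
tool_rot: [0.04, 1.573, -0.039]
ft_force: [0.1, -0.1, -0.5]
grip_width: 0.002
t 32.1 grasp mm [681.4 -78.7  80.1] F [ 0.1 -0.1 -0.5] grip 0.2
tool axes x,y,z: [-0.003  0.001 -1.   ] [0.051 0.999 0.   ] [ 0.999 -0.051 -0.003] q [ 0.24  0.52 -0.21  1.52  0.12  1.12  1.52]
[[ 98.9 -52.3]]
```

View pics/w25.png

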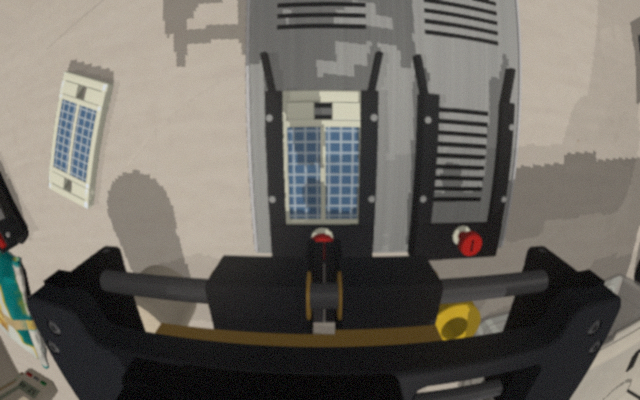

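```bash
python3 -m creep '[[12,0,4,0,0,0,0],[8,0,0,0,0,0,0],[5,0,0,0,0,0,0],[4,0,0,0,0,0,0],[2,0,0,0,0,0,0]]'; python3 -m creep '[[0,0,0,0,0,0,0],[0,0,0,0,0,0,0]]'
python3 - <<'E'
from h import *
show()
E
python3 -m creep '[[-20,0,0,0,0,0,0],[-30,0,0,0,0,0,40],[0,0,0,0,0,0,85],[0,0,0,0,0,0,85]]'
python3 - <<'E'
from h import *
show()
d=get_image("side"); crop(d["img"],250,140,420,240,4.5,"s25z.png")
E
```

```text
time: 32.65
position: [0.6855, -0.0792, 0.2156]
tool_rot: [0.04, 1.572, -0.04]
ft_force: [-4.9, 0.5, 11.0]
grip_width: 0.002
time: 32.85
position: [0.6857, -0.0792, 0.2157]
tool_rot: [0.04, 1.571, -0.04]
ft_force: [-3.3, 0.7, 4.9]
grip_width: 0.003
t 32.85 grasp mm [685.5 -79.2  51.7] F [-3.3  0.7  4.9] grip 0.3
tool axes x,y,z: [-0.001 -0.    -1.   ] [ 0.051  0.999 -0.   ] [ 0.999 -0.051 -0.001] q [ 0.23  0.55 -0.21  1.53  0.12  1.08  1.51]
time: 33.25
position: [0.6864, -0.0791, 0.266]
tool_rot: [0.04, 1.568, -0.04]
ft_force: [0.3, -0.1, 0.3]
grip_width: 0.197
t 33.25 grasp mm [686.7 -79.2 102. ] F [ 0.3 -0.1  0.3] grip 17.2
tool axes x,y,z: [ 0.002 -0.    -1.   ] [ 0.051  0.999 -0.   ] [ 0.999 -0.051  0.002] q [ 0.23  0.5  -0.21  1.49  0.11  1.16  1.52]
```

View pics/s25z.png

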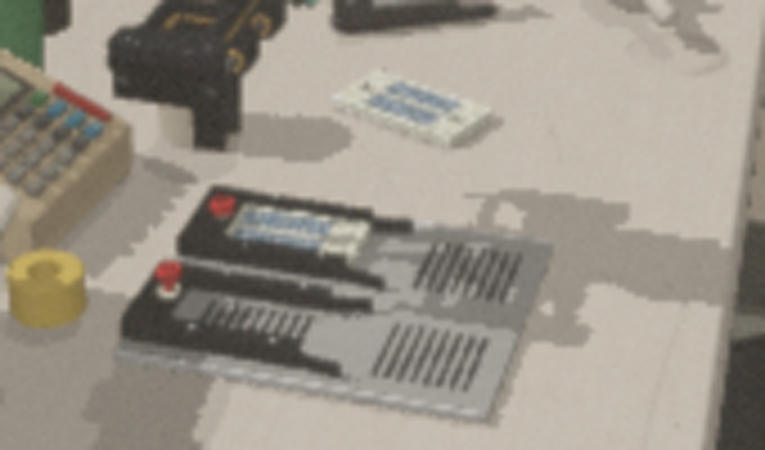

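```bash
python3 -m creep '[[-10,-20,-30,0,0,0,85],[-10,-40,-40,0,0,0,85],[0,-46,-40,0,0,0,85],[0,-50,-6,0,0,0,85],[0,-50,0,0.1,0,0,85]]'; python3 -m creep '[[0,0,0,0.15,0,0,85],[0,0,0,0.13,0,0,85],[0,0,0,0,0,0,85],[0,0,0,0,0,0,85]]'
python3 - <<'E'
from h import *
show()
d=get_image("wrist"); cv2.imwrite("pics/w26.png",d["img"][...,::-1])
E
```

```text
time: 33.8
position: [0.5708, -0.2669, 0.2828]
tool_rot: [0.12, 1.57, -0.119]
ft_force: [1.2, -0.6, -0.5]
grip_width: 0.695
time: 34.2
position: [0.5727, -0.2653, 0.2828]
tool_rot: [0.335, 1.546, -0.335]
ft_force: [-0.9, 0.6, -0.1]
grip_width: 0.963
t 34.2 grasp mm [ 572.4 -265.2  118.8] F [-0.9  0.6 -0.1] grip 83.7
tool axes x,y,z: [-0.002  0.001 -1.   ] [ 0.414  0.91  -0.   ] [ 0.91  -0.414 -0.002] q [ 0.46  0.37 -0.09  1.64  0.03  1.14  1.51]
```

View pics/w26.png

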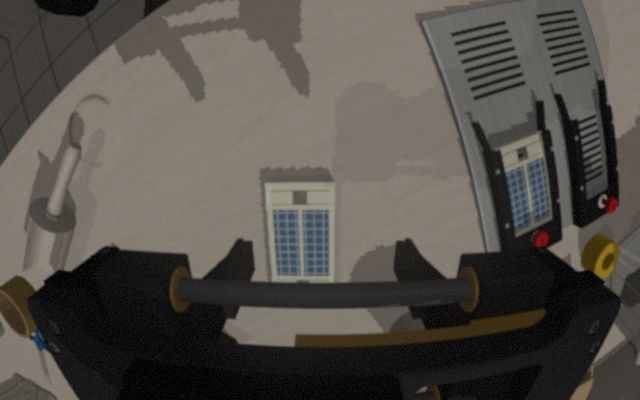

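```bash
python3 - <<'E'
from h import *
d=get_image("wrist"); g,r=grasp()
for p in ([266,184],[338,184],[335,278],[270,278],[300,198],[302,281]):
    P=plane(d,p,.01,True)[0]-g; print(p,"along",(P@r[:,2]*1000).round(1),"across",(P@r[:,1]*1000).round(1))
E
```

```text
[266, 184] along -21.6 across -47.1
[338, 184] along -21.3 across 13.8
[335, 278] along 69.2 across 12.5
[270, 278] along 70.0 across -49.3
[300, 198] along -9.1 across -18.3
[302, 281] along 72.7 across -18.8
```

```bash
python3 -m creep '[[20,-18,-1.5,0,0,0,85],[25,0,0,0,0,0,85],[20,0,0,0,0,0,85],[0,0,0,0,0,0,85],[0,0,0,0,0,0,85]]'
python3 - <<'E'
from h import *
show()
d=get_image("wrist"); cv2.imwrite("pics/w27.png",d["img"][...,::-1])
E
```

```text
time: 34.8
position: [0.5642, -0.2812, 0.2191]
tool_rot: [0.337, 1.545, -0.337]
ft_force: [-0.3, -0.1, 0.6]
grip_width: 0.977
t 34.8 grasp mm [ 564.1 -281.2   55.1] F [-0.3 -0.1  0.6] grip 85.0
tool axes x,y,z: [-0.  0. -1.] [0.416 0.909 0.   ] [ 0.909 -0.416 -0.   ] q [ 0.48  0.43 -0.08  1.7   0.04  1.02  1.53]
```

View pics/w27.png

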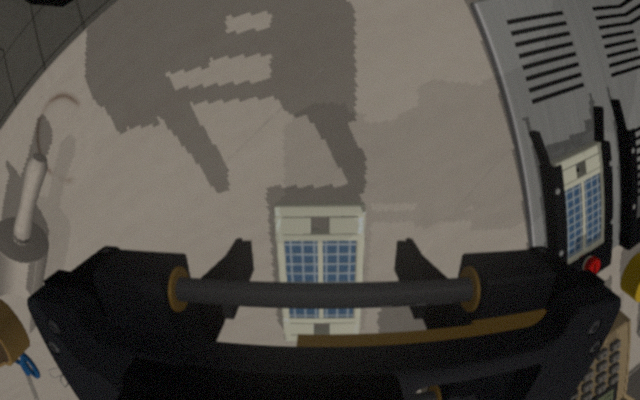

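```bash
python3 -m creep '[[15,0,0,0,0,0,85],[10,0,0,0,0,0,85],[7,0,0,0,0,0,85],[3,0,0,0,0,0,85],[0,0,0,0,0,0,60]]'; python3 -m creep '[[0,0,0,0,0,0,50],[0,0,0,0,0,0,50],[0,0,0,0,0,0,50],[0,0,0,0,0,0,50]]' 45
python3 - <<'E'
from h import *
show()
E
python3 -m creep '[[-10,0,0,0,0,0,50],[-20,0,0,0,0,0,50],[-25,0,0,0,0,0,50],[-20,0,0,0,0,0,50],[0,0,0,0,0,0,50]]'
python3 - <<'E'
from h import *
show()
d=get_image("wrist"); cv2.imwrite("pics/w28.png",d["img"][...,::-1])
E
```

```text
time: 35.35
position: [0.5639, -0.2816, 0.1835]
tool_rot: [0.338, 1.545, -0.338]
ft_force: [-0.1, 0.6, 0.9]
grip_width: 0.936
time: 35.75
position: [0.564, -0.2817, 0.1843]
tool_rot: [0.338, 1.544, -0.338]
ft_force: [-0.8, -1.1, 0.5]
grip_width: 0.683
t 35.75 grasp mm [ 564.1 -281.8   20.3] F [-0.8 -1.1  0.5] grip 59.4
tool axes x,y,z: [ 0. -0. -1.] [ 0.418  0.909 -0.   ] [ 0.909 -0.418  0.001] q [ 0.48  0.47 -0.08  1.72  0.04  0.96  1.53]
time: 36.25
position: [0.5652, -0.2821, 0.263]
tool_rot: [0.336, 1.537, -0.339]
ft_force: [0.9, 0.5, -1.6]
grip_width: 0.679
t 36.25 grasp mm [ 566.3 -282.6   99. ] F [ 0.9  0.5 -1.6] grip 59.1
tool axes x,y,z: [ 0.006 -0.003 -1.   ] [0.418 0.909 0.   ] [ 0.909 -0.418  0.007] q [ 0.48  0.38 -0.08  1.66  0.03  1.09  1.54]
```

View pics/w28.png

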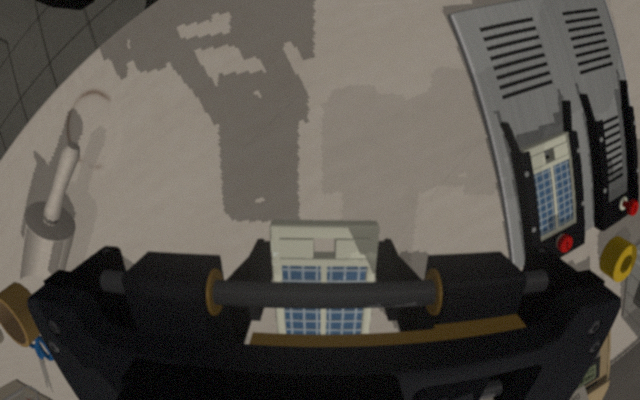

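```bash
python3 -m creep '[[0,0,0,-0.1,0,0,50],[0,0,0,-0.15,0,0,50],[0,0,0,-0.129,0,0,50],[0,10,-20,0,0,0,50],[0,30,-25,0,0,0,50]]'; python3 -m creep '[[0,35,-25,0,0,0,50],[0,35,-20,0,0,0,50],[0,35,-12,0,0,0,50],[0,35,0,0,0,0,50],[0,35,0,0,0,0,50]]';python3 -m creep '[[0,35,0,0,0,0,50],[0,35,0,0,0,0,50],[0,20,0,0,0,0,50],[0,9.4,0,0,0,0,50],[0,0,0,0,0,0,50]]'
python3 -m creep '[[0,0,0,0,0,0,50]]'
python3 - <<'E'
from h import *
show(); g,r=grasp(); print(pan(g).round(1),"yaw err",np.arctan2(r[1,2],r[0,2])+.0516)
d=get_image("wrist"); cv2.imwrite("pics/w29.png",d["img"][...,::-1])
d=get_image("side"); crop(d["img"],250,140,420,240,4.5,"s29z.png")
E
```

```text
time: 36.8
position: [0.5198, -0.2416, 0.2572]
tool_rot: [0.043, 1.572, -0.045]
ft_force: [0.8, 0.6, -0.7]
grip_width: 0.684
time: 37.3
position: [0.472, -0.0603, 0.2578]
tool_rot: [0.041, 1.572, -0.041]
ft_force: [0.5, -0.7, -1.0]
grip_width: 0.682
time: 37.8
position: [0.4779, 0.0385, 0.2581]
tool_rot: [0.039, 1.572, -0.039]
ft_force: [-0.8, -0.5, -1.0]
grip_width: 0.681
time: 37.9
position: [0.4782, 0.0364, 0.2584]
tool_rot: [0.041, 1.572, -0.042]
ft_force: [0.7, -0.8, -0.5]
grip_width: 0.683
t 37.9 grasp mm [478.   36.3  94.4] F [ 0.7 -0.8 -0.5] grip 59.4
tool axes x,y,z: [-0.001 -0.001 -1.   ] [ 0.053  0.999 -0.001] [ 0.999 -0.053 -0.001] q [ 0.23  0.11 -0.38  2.02  0.05  1.02  1.35]
[[-110.2   52.1]] yaw err -0.0013692246971304806
```

View pics/w29.png

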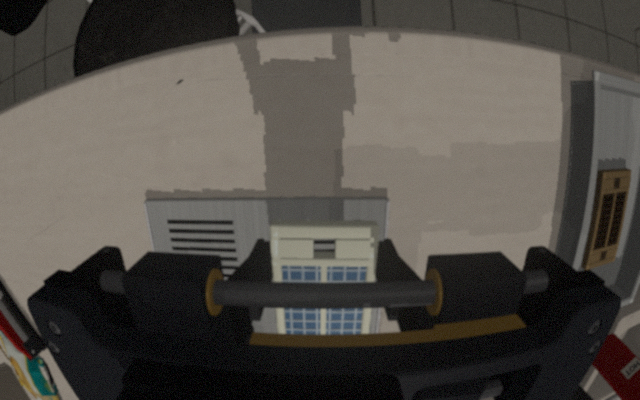

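View pics/s29z.png

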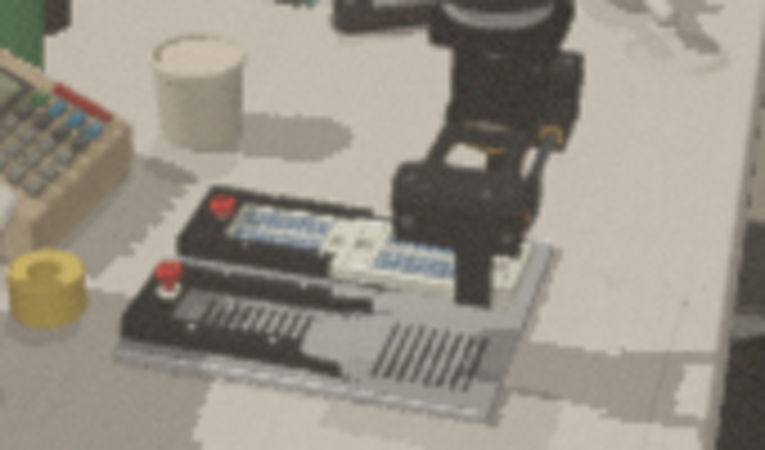

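Aligned with bay a; filter held flat. Descend 67 mm (in two parts).

```bash
python3 -m creep '[[20,0,0,0,0,0,50],[20,0,0,0,0,0,50],[13,0,0,0,0,0,50],[8,0,0,0,0,0,50],[4,0,0,0,0,0,50]]'; python3 -m creep '[[0,0,0,0,0,0,50],[0,0,0,0,0,0,50]]'
python3 - <<'E'
from h import *
show(); g,r=grasp(); print(pan(g).round(1))
d=get_image("side"); crop(d["img"],250,140,420,240,4.5,"s30z.png")
E
```

```text
time: 38.5
position: [0.4783, 0.0372, 0.1933]
tool_rot: [0.041, 1.571, -0.041]
ft_force: [-0.3, 0.3, -1.2]
grip_width: 0.68
time: 38.7
position: [0.4788, 0.0377, 0.1945]
tool_rot: [0.041, 1.569, -0.041]
ft_force: [0.0, 0.3, -1.3]
grip_width: 0.685
t 38.7 grasp mm [479.   37.7  30.5] F [ 0.   0.3 -1.3] grip 59.6
tool axes x,y,z: [ 0.001 -0.    -1.   ] [0.052 0.999 0.   ] [ 0.999 -0.052  0.001] q [ 0.22  0.2  -0.38  2.07  0.1   0.88  1.31]
[[-109.2   53.5]]
```

View pics/s30z.png

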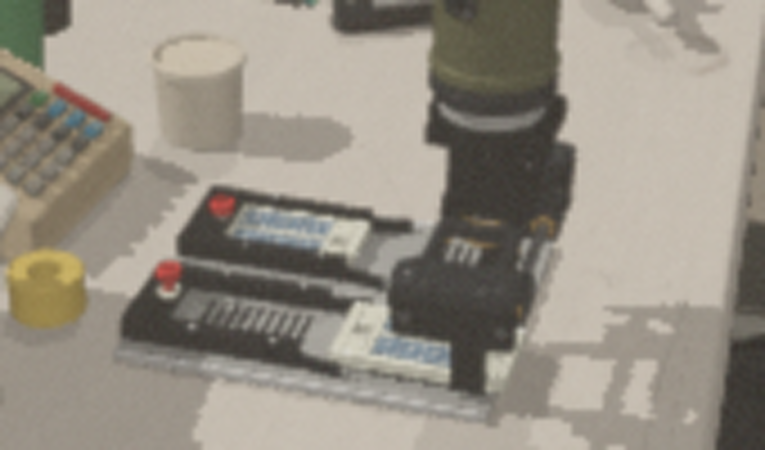

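```bash
python3 -m creep '[[3,-1,0,0,0,0,50],[1,0,4,0,0,0,50],[0,0,5,0,0,0,50],[0,0,5,0,0,0,50],[0,0,0,0,0,0,50]]'
python3 -m creep '[[0,0,5,0,0,0,50],[0,0,5,0,0,0,50],[0,0,5,0,0,0,50],[0,0,0,0,0,0,50]]'
python3 - <<'E'
from h import *
show(); g,r=grasp(); print(pan(g).round(1))
d=get_image("side"); crop(d["img"],250,140,420,240,4.5,"s31z.png")
E
```

```text
time: 39.25
position: [0.4934, 0.0359, 0.1902]
tool_rot: [0.041, 1.569, -0.041]
ft_force: [0.2, 0.3, 1.9]
grip_width: 0.681
time: 39.65
position: [0.5084, 0.0351, 0.1902]
tool_rot: [0.041, 1.568, -0.041]
ft_force: [1.0, 0.2, 1.6]
grip_width: 0.678
t 39.65 grasp mm [508.7  35.1  26.2] F [1.  0.2 1.6] grip 59.0
tool axes x,y,z: [ 0.002  0.    -1.   ] [0.052 0.999 0.   ] [ 0.999 -0.052  0.002] q [ 0.21  0.27 -0.36  2.01  0.12  0.89  1.3 ]
[[-79.4  52.5]]
```

View pics/s31z.png

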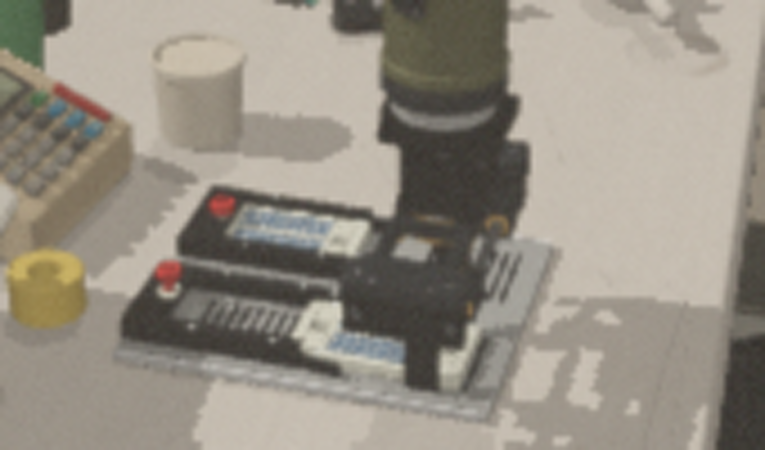

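```bash
python3 -m creep '[[0,0,6,0,0,0,50],[0,0,6,0,0,0,50],[0,0,6,0,0,0,50],[0,0,6,0,0,0,50],[0,0,0,0,0,0,50]]'; python3 -m creep '[[0,0,6,0,0,0,50],[0,0,5,0,0,0,50],[0,0,0,0,0,0,50],[0,0,0,0,0,0,60],[0,0,0,0,0,0,70]]'
python3 - <<'E'
from h import *
show(); g,r=grasp(); print(pan(g).round(1))
d=get_image("side"); crop(d["img"],250,140,420,240,4.5,"s32z.png")
E
```

```text
time: 40.2
position: [0.5323, 0.0339, 0.1902]
tool_rot: [0.041, 1.568, -0.041]
ft_force: [1.0, -0.4, 2.4]
grip_width: 0.682
time: 40.7
position: [0.5419, 0.0333, 0.1897]
tool_rot: [0.041, 1.571, -0.041]
ft_force: [0.3, -0.3, -1.2]
grip_width: 0.726
t 40.7 grasp mm [541.9  33.3  25.7] F [ 0.3 -0.3 -1.2] grip 63.1
tool axes x,y,z: [-0. -0. -1.] [ 0.052  0.999 -0.   ] [ 0.999 -0.052 -0.   ] q [ 0.2   0.33 -0.35  1.93  0.14  0.91  1.3 ]
[[-46.2  52.4]]
```

View pics/s32z.png

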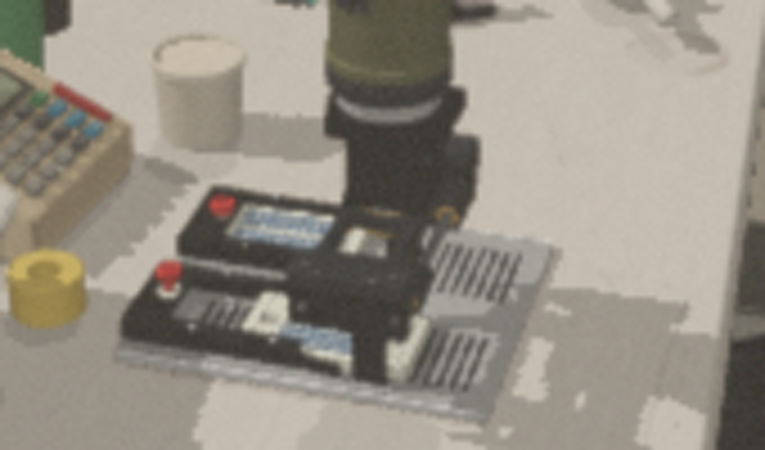

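```bash
python3 -m creep '[[0,0,0,0,0,0,72],[0,0,0,0,0,0,72],[-12,0,0,0,0,0,60],[-20,0,-15,0,0,0,40],[0,0,-20,0,0,0,10]]'; python3 -m creep '[[0,0,-12,0,0,0,0],[0,0,0,0,0,0,0],[0,0,0,0,0,0,0],[0,0,0,0,0,0,0],[0,0,0,0,0,0,0]]'; python3 -m creep '[[10,0,0,0,0,0,0],[10,0,0,0,0,0,0],[7,0,0,0,0,0,0],[3,0,0,0,0,0,0],[0,0,0,0,0,0,0]]'
python3 - <<'E'
from h import *
show(); g,r=grasp(); print(pan(g).round(1))
d=get_image("side"); crop(d["img"],250,140,420,240,4.5,"s33z.png")
E
```

```text
time: 41.25
position: [0.5088, 0.0355, 0.2251]
tool_rot: [0.041, 1.565, -0.04]
ft_force: [0.6, 0.6, -0.6]
grip_width: 0.637
time: 41.75
position: [0.4958, 0.0357, 0.2218]
tool_rot: [0.041, 1.57, -0.041]
ft_force: [0.2, -0.1, 0.4]
grip_width: 0.184
time: 42.25
position: [0.495, 0.0358, 0.1911]
tool_rot: [0.041, 1.572, -0.041]
ft_force: [0.0, 0.2, 0.6]
grip_width: 0.005
t 42.25 grasp mm [494.7  35.8  27.1] F [0.  0.2 0.6] grip 0.4
tool axes x,y,z: [-0.002  0.    -1.   ] [ 0.052  0.999 -0.   ] [ 0.999 -0.052 -0.002] q [ 0.21  0.24 -0.37  2.03  0.11  0.89  1.3 ]
[[-93.4  52.5]]
```

View pics/s33z.png

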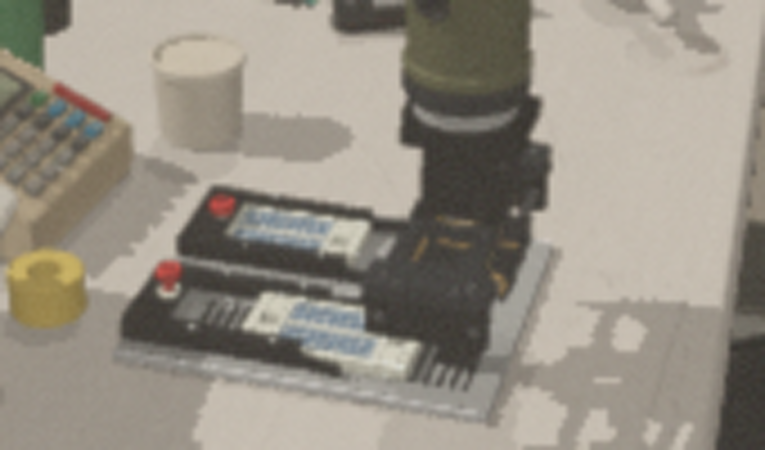

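```bash
python3 -m creep '[[0,0,6,0,0,0,0],[0,0,8,0,0,0,0],[0,0,8,0,0,0,0],[0,0,8,0,0,0,0],[0,0,8,0,0,0,0]]';python3 -m creep '[[0,0,8,0,0,0,0],[0,0,8,0,0,0,0],[0,0,8,0,0,0,0],[0,0,6,0,0,0,0],[0,0,0,0,0,0,0]]'; python3 -m creep '[[0,0,5,0,0,0,0],[0,0,4,0,0,0,0],[0,0,3,0,0,0,0],[0,0,2,0,0,0,0],[0,0,0,0,0,0,0]]'
python3 - <<'E'
from h import *
show(); g,r=grasp(); print(pan(g).round(1))
E
```

```text
time: 42.8
position: [0.5341, 0.0337, 0.192]
tool_rot: [0.041, 1.57, -0.041]
ft_force: [-1.6, -0.2, 0.5]
grip_width: 0.0
time: 43.3
position: [0.5642, 0.0322, 0.1921]
tool_rot: [0.041, 1.569, -0.041]
ft_force: [-0.4, 0.6, -0.8]
grip_width: 0.007
time: 43.8
position: [0.5775, 0.0315, 0.192]
tool_rot: [0.041, 1.57, -0.041]
ft_force: [-0.2, 0.7, -0.4]
grip_width: 0.003
t 43.8 grasp mm [577.5  31.6  28. ] F [-0.2  0.7 -0.4] grip 0.3
tool axes x,y,z: [ 0.  0. -1.] [0.052 0.999 0.   ] [ 0.999 -0.052  0.   ] q [ 0.19  0.39 -0.34  1.84  0.16  0.94  1.3 ]
[[-10.5  52.5]]
```

```bash
python3 -m creep '[[0,0,2,0,0,0,0],[0,0,2,0,0,0,0],[0,0,1,0,0,0,0],[0,0,0,0,0,0,0]]'; python3 -m creep '[[0,0,1,0,0,0,0],[0,0,1,0,0,0,0],[0,0,0,0,0,0,0]]'
python3 - <<'E'
from h import *
show(); g,r=grasp(); print(pan(g).round(1))
E
python3 -m creep '[[0,0,-10,0,0,0,0],[0,0,-8,0,0,0,0],[-25,0,0,0,0,0,0],[-30,0,0,0,0,0,0],[0,0,0,0,0,0,0]]'; python3 -m creep '[[0,0,35,0,0,0,0],[0,0,45,0,0,0,0],[0,0,30,0,0,0,0],[0,0,0,0,0,0,0],[0,0,0,0,0,0,0]]'
python3 - <<'E'
from h import *
show(); g,r=grasp(); print(pan(g).round(1))
d=get_image("wrist"); cv2.imwrite("pics/w34.png",d["img"][...,::-1])
E
```

```text
time: 44.2
position: [0.5802, 0.0315, 0.1912]
tool_rot: [0.04, 1.577, -0.041]
ft_force: [-6.7, 0.0, 4.3]
grip_width: 0.008
time: 44.5
position: [0.581, 0.0316, 0.1909]
tool_rot: [0.04, 1.581, -0.041]
ft_force: [-10.9, 0.3, 6.3]
grip_width: 0.004
t 44.5 grasp mm [579.3  31.4  26.9] F [-10.9   0.3   6.3] grip 0.3
tool axes x,y,z: [-0.011 -0.001 -1.   ] [ 0.051  0.999 -0.001] [ 0.999 -0.051 -0.011] q [ 0.19  0.4  -0.34  1.82  0.16  0.95  1.3 ]
[[-8.8 52.4]]
time: 45.0
position: [0.5681, 0.0325, 0.2515]
tool_rot: [0.041, 1.561, -0.04]
ft_force: [0.8, 0.2, -0.1]
grip_width: 0.007
time: 45.5
position: [0.6758, 0.0265, 0.2459]
tool_rot: [0.041, 1.572, -0.041]
ft_force: [-0.2, -0.3, -0.4]
grip_width: 0.008
t 45.5 grasp mm [675.5  26.6  81.9] F [-0.2 -0.3 -0.4] grip 0.7
tool axes x,y,z: [-0.001  0.    -1.   ] [0.052 0.999 0.   ] [ 0.999 -0.052 -0.002] q [ 0.17  0.51 -0.33  1.54  0.18  1.12  1.32]
[[87.6 52.5]]
```

View pics/w34.png

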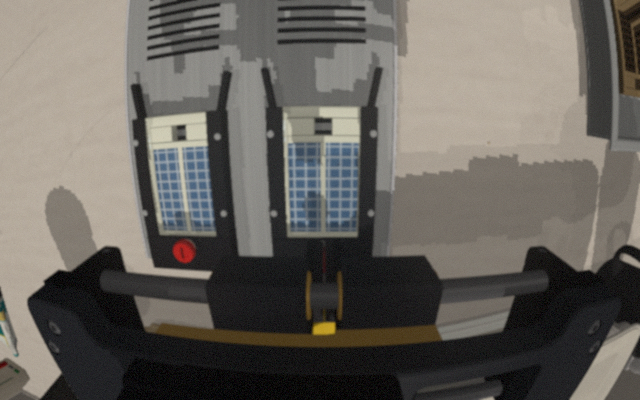

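Both filters home. Press rivet a: 15 mm further, tip from 64 down to about 32 mm.

```bash
python3 -m creep '[[0,-0.4,15.5,0,0,0,0],[12,0,0,0,0,0,0],[10,0,0,0,0,0,0],[6,0,0,0,0,0,0],[4,0,0,0,0,0,0]]'; python3 -m creep '[[1,0,0,0,0,0,0],[0,0,0,0,0,0,0],[0,0,0,0,0,0,0]]'
python3 - <<'E'
from h import *
show(); g,r=grasp(); print(pan(g).round(1))
E
python3 -m creep '[[-20,0,0,0,0,0,0],[-40,0,0,0,0,0,0],[-40,0,-30,0,0,0,0],[0,0,-40,0,0,0,0],[0,0,0,0,0,0,0]]'
python3 - <<'E'
from h import *
show()
d=get_image("side"); crop(d["img"],250,140,420,240,4.5,"s35z.png")
d=get_image("wrist"); cv2.imwrite("pics/w35.png",d["img"][...,::-1])
for c,s in blobs(red(d["img"]),50):print(c,s,pan(plane(d,c,.033,True)).round(1))
E
```

```text
time: 46.05
position: [0.6904, 0.0254, 0.2155]
tool_rot: [0.04, 1.573, -0.041]
ft_force: [-8.2, -0.8, 21.9]
grip_width: 0.007
time: 46.35
position: [0.6904, 0.0254, 0.2156]
tool_rot: [0.04, 1.573, -0.041]
ft_force: [-6.0, -0.2, 12.1]
grip_width: 0.005
t 46.35 grasp mm [690.   25.3  51.6] F [-6.  -0.2 12.1] grip 0.4
tool axes x,y,z: [-0.003 -0.001 -1.   ] [ 0.052  0.999 -0.001] [ 0.999 -0.052 -0.003] q [ 0.16  0.57 -0.32  1.52  0.19  1.09  1.32]
[[102.1  52. ]]
time: 46.85
position: [0.6167, 0.0299, 0.3135]
tool_rot: [0.038, 1.576, -0.04]
ft_force: [0.3, -0.4, -0.5]
grip_width: 0.011
t 46.85 grasp mm [615.9  29.7 149.5] F [ 0.3 -0.4 -0.5] grip 1.0
tool axes x,y,z: [-0.005 -0.001 -1.   ] [ 0.05   0.999 -0.002] [ 0.999 -0.05  -0.005] q [ 0.2   0.34 -0.36  1.64  0.12  1.2   1.34]
[  8.04807692 253.73076923] [  0 240  19  26 104] [[ 110.2 -435.4]]
```

View pics/s35z.png

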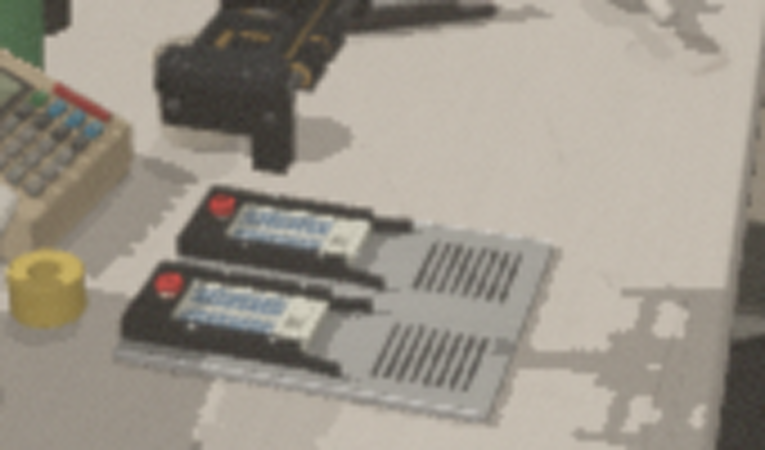

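View pics/w35.png

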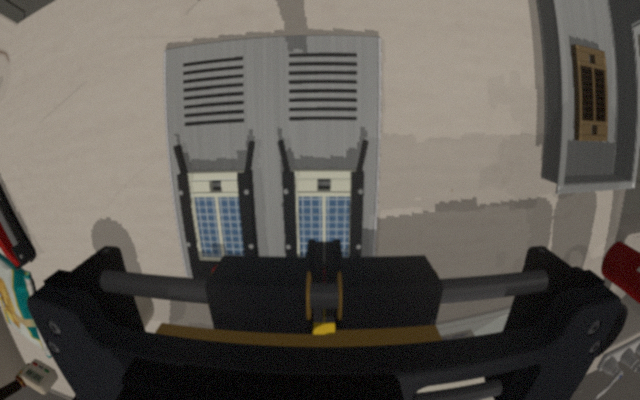

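```bash
python3 - <<'E'
from h import *
d=get_image("wrist")
print("tails",pan(plane(d,[[215,173],[323,171]],.016,True)).round(1))
print("holes",pan(plane(d,[[215.5,185.5],[324,184.5]],.016,True)).round(1))
print("old corners",plane(d,[[573,43],[606,46],[607,139],[575,140]],.013,True)[:,:2].round(3))
d=get_image("side"); cv2.imwrite("pics/s36.png",d["img"][...,::-1])
for c,s in blobs(red(d["img"]),8)[:2]:print(c,s,plane(d,c,.031))
print("cup base",plane(d,[294,171],0))
E
```

```text
tails [[  6.1 -49.8]
 [  5.5  52.8]]
holes [[ 18.3 -50.4]
 [ 18.2  53.7]]
old corners [[0.449 0.322]
 [0.439 0.39 ]
 [0.559 0.391]
 [0.564 0.324]]
[287.25 202.25] [285 201   5   3  12] [[0.69117981 0.02259446 0.031     ]]
[222.60526316 342.44736842] [219 339   9   9  38] [[0.65861172 0.53979105 0.031     ]]
cup base [[ 0.74624658 -0.21826276  0.        ]]
```

View pics/s36.png

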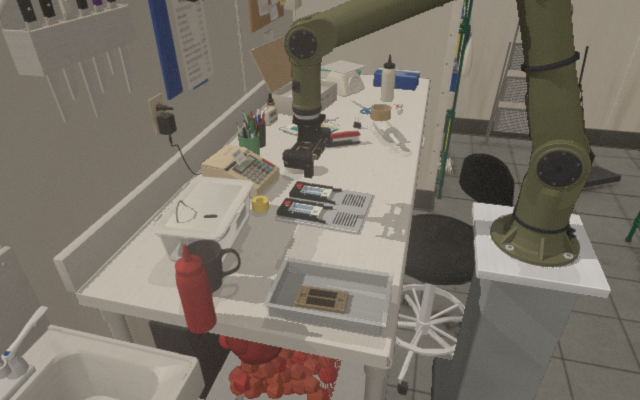

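```bash
python3 -c "
from bench import ctrl; print(ctrl.close_job())"
```

```text
the job is handed in; nothing more can be done
None
```

The job is handed in at about 47 s of the 210 s allowed. The interface reports no verdict, so what follows is from my own checks.

**What I did:**
- Bay a was already empty, so only bay b held an old filter.
- I pulled up both rivets, drew the brown filter out of bay b and laid it in the pan.
- I slid a clean filter into each bay, pushed it to its stop, and pressed both rivets down.

**Last checks:**
- **Filters:** each one stopped moving against its stop at about 11 N. Measured in the wrist image, both filters' holes came out about 2 mm beyond the expected 16 mm, and their front ends about 4 mm beyond the mouth. The hole offset is about the size of the camera calibration error. The front-end reading is larger than that, but I could only pick the pixel roughly. Both pins went down, which they could not have done if the holes were not under them.
- **Rivets:** the fingertips reached 33.7 mm over rivet b and 33.6 mm over rivet a, against 33 mm for flush. The side view shows both heads down.
- **Old filter:** it lies flat near the middle of the pan.
- **Deli cup and label roll:** I kept clear of both. In the last pictures the roll stands where it was. The cup was hidden behind the gripper there; before that, it had not visibly moved.
- **Disturbances:** I noticed neither a knocked clean filter nor a slackened grip.

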